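Prop the sprung control cover and turn the trim knob

ROBOT

A 6-joint arm with a two-finger parallel gripper is mounted at the origin on a cart in front of the work surface, level with it; the furniture and walls round the work are solid. World frame = base frame: x ahead of the robot, y to its left, z up, the work surface at z = 0. Lengths are in m, angles in degrees, forces in N, time in s.
With the tool pointing down it reaches from about 0.4 to 0.825 m from the base axis. Payload 7 kg.
Tool frame: the origin (TCP) lies midway between the tips of the shut fingers; the grasp point (between the pads) lies 19 mm behind it; x points along the fingers, z is the direction in which the jaws open and shut, and the axes are right-handed (so a half turn about x gives the same grasp; the last joint's range is limited). The gripper opens to 88 mm and grips with 3 to 60 N. Pads are 19 mm wide; open, the fingers measure 130 mm over their backs; the gripper's body (78 mm by 193 mm) begins 47 mm behind the grasp point.
Start: joints at [80.85, 20.546, 0.682, 0, -70.136, -16.507], TCP at [0.292, 0.608, 0.227] pointing down, gripper open.
Joint ranges: [-176.03, 176.03], [-82.01, 121.73], [-58.28, 71.71], [-173.87, 95.51], [-174.79, -0.11], [-173.66, 173.66]. Speed limits (degrees/s): [136.94, 136.94, 172.46, 180, 180, 180].

INTERFACE

Orientations are given as [roll, pitch, yaw] about the fixed x, y, z axes, in that order (R = Rz(yaw) Ry(pitch) Rx(roll)).
In Python, from plant import ctrl gives the robot as it stands.
- The arm moves only by the tool servo_tool, never from a script. Its argument "motion" is a list of rows, each an object with "offset": the shift along the tool's x, y, z in m, a list of three; "roll": the turn about the tool's x in degrees; "claw": the opening, from -1 (shut) to 1 (fully open), so that 0 is half open. In form: [{"offset": [x, y, z], "roll": roll, "claw": claw}, ...]. A call has 1 to 12 rows; each row shifts and turns the commanded pose from where the row before left it, along the tool's axes as they then stand; what a row does not reach is not made up. A row lasts 1/8 s, in which the tool goes at most 62.5 mm and 10.7 degrees, less where a joint would pass 70% of its speed; a pose out of reach is approached as far as the arm can. A call is refused whole if a number of a shift passes 0.0625 or a number of a turn 10.7, either way. A call with a gripper value outside its range is refused whole. The fingers move at their own pace and stop on an object; the grip force is fixed at half the most. Time passes only in rows, so rows that do not move let the fingers close. It gives the time, the measured TCP pose, the force and the opening at its end, in the units of the state.
- ctrl.get_obs(): the state, without advancing time (a new reading comes with each control period).
- ctrl.snapshot(name): name is "scene" or "side" or "wrist"; returns a dict with "frame" (400x640x3 uint8, blue, green, red), "z_map" (400x640 float32, m along the optical axis (not along the pixel's ray), 0 where there is no reading), "mtx" (3x3 intrinsics, pixels), "extrinsics" (4x4, takes a point from camera to world coordinates). Camera axes: x right, y up, looking along -z (the intrinsics and any distortion apply to the point x, -y, -z); pixel columns grow to the right and rows downward; lengths in m; the calibration is good to about 2 mm. A picture is of the moment at which its call begins.
- ctrl.close_job(): hands the job in, once; it reports no verdict.
The state is a dict: "clock": time; "joint_pos": joint angles; "qvel": joint speeds; "tau": joint torques, N m; "tool_pos": TCP position; "orientation": TCP orientation; "force": force on the tool from outside, world axes, zero at the start; "moment": the same for the moment, N m; "opening": finger opening in m.
Only numpy, scipy, OpenCV 4.12 (cv2) and the standard library are available. Lean on these libraries where they do the work, as an engineer would, in place of code of your own. Each camera call takes 0.05 s, during which the arm holds its last target.

TASK

On the potter's-wheel control box, swing the sprung flip cover up by its steel tab and prop it open with the wooden prop stick: stand the stick fully down in the hole of the box's prop seat, with the tab leaning on the stick, and let go of it. Then turn the trim knob under the cover clockwise, fully to its end stop, leaving the cover propped open. Work gently: never let the cover snap shut, do not press hard on the box with the stick, and leave the jars and the timer where they stand.

Things in the scene. Friction and masses are not known exactly. Their poses are not given: they have to be found in the camera images.
- panel: Grey metal control box, 100 x 164 x 50 mm, fixed; place and heading vary. Origin on its underside; it spans x -48 to 52, y -82 to 82, top z 50 (mm). Front is -x, z up. In this frame: hinge line along y at x 26, z 56; slot middle (13, 40, 52); knob axis (-34, -36).
- cover (a joint): Opening angle of the flip cover, rad: 0 shut, stop at 1.75. A grey hood 80 (x) x 150 (y) x 46 mm high, hinged at its lower rear edge. A spring (0.03 N m shut, 0.08 at 1.55 rad; the hood weighs 80 g) drives it shut from any angle; it never stays open alone. Leaning on the seated stick it rests at about 1.3 to 1.5, all of it but rim and tab behind the hinge line.
- hinge (a point): Point on the hinge line of the cover, in line with the tab (y = 40 mm in the box's frame, z = 56 mm above the table); axes as the box's.
- tab_edge (a point): Front edge, underside, of the cover's steel tab (28 mm wide along y, 3 mm thick, 6 mm rolled end), 20 mm out from the hood's front at its lower edge, 100 mm from the hinge line; turns with the cover. Shut: x -74, y 40, z 56 mm in the box's frame, 26 mm in front of the box's front face, nothing beneath it down to the table.
- slot_mid (a point): Middle of the prop seat's slot in the box's top, under the cover, 52 mm above the table; axes as the box's. The seat, a dark steel plate 28 x 60 mm, has one sharp-edged hole, 17 mm (x) by 16 mm (y), 24 mm deep. The hole is at this x, but anywhere within 10 mm along y, either way; the offset is not given: feel for it.
- prop_mid (a point): Centre of the prop stick: square pale wood 14 x 14 x 170 mm, square steel-shod foot, 50 g; z to its top, x and y along its flats. At first it stands in the 17 mm square hole of a wooden block 56 x 56 x 36 mm, top 176 mm above the table. Fully seated, its centre is 113 mm above the table and the tab leans on it up to 155 mm above the table: hold it above that.
- trim_knob (a joint): Turn of the trim knob, rad: grows clockwise seen from above, end stop at 1.2; starts between 0 and 0.25; friction 0.05 N m, stays where it is left.
- trim_knob_grip (a point): On the knob's axis, 87 mm above the table, where to grip. Black knob: a bar 32 mm long (along this point's x) and 14 mm thick, its top 94 mm and its lower end 62 mm above the table, on a disc 34 mm across; white line on top at the -x end. These axes turn with the knob. Over its travel the bar swings evenly about 0.6 rad either side of the box's x.
- jar_white_mid (a point): Centre of the white lidded glaze jar, 53 mm across, 62 mm high: bystander.
- jar_amber_mid (a point): Centre of the amber lidded glaze jar, 53 mm across, 62 mm high: bystander.
- timer_mid (a point): Centre of the round white and orange kitchen timer, 64 mm across, 42 mm high: bystander.
- prop: The prop stick again, origin at the centre of its foot's underside.
Not all that is in view belongs to the job. Of the things like the prop, leave any that is blue; of the rest the smaller one is meant.

How it is judged (in metres and radians):
On the way, in this order (a step that is already met when the one before it is completed fails the run):
1. the stick stands fully in the prop seat, the cover leans on it, and the gripper has let go (z of prop_mid in the frame of panel between 0.1 and 0.119 m and horizontal distance between prop_mid and slot_mid below 0.03 m and angle between prop_mid's own z axis and vertical below 0.2 rad and value of joint cover between 1.25 and 1.65 rad and contact force between prop and panel above 0.2 N and contact force between the fingers and prop below 0.05 N and contact force between each of the arm, the fingers and panel below 0.05 N), for 0.3 s.
2. the knob is turned to its stop (z of prop_mid in the frame of panel between 0.1 and 0.119 m and horizontal distance between prop_mid and slot_mid below 0.03 m and angle between prop_mid's own z axis and vertical below 0.2 rad and value of joint cover between 1.25 and 1.65 rad and contact force between prop and panel above 0.2 N and contact force between the fingers and prop below 0.05 N and value of joint trim_knob above 1.12 rad), for 0.1 s.
At the end, for the whole second after the job is handed in: The prop stick stands in the prop seat (its centre 100 to 119 mm above the table, within 30 mm of the slot's middle and within 0.2 rad of upright), the cover is propped at 1.25 to 1.65 rad, released, and the knob is within 0.08 rad of its end stop (over 1.12 rad); all at rest (all of step 2 and linear speed of prop below 0.02 m/s); the robot touches nothing.
It fails at once if the stick presses on the box, cover or seat with more than 35 N (contact force between prop and panel above 35 N).
It fails at once if the cover snaps shut (falls faster than 5 rad/s) (velocity of joint cover below -5 rad/s).
It fails at once if a bystander is pushed more than 30 mm (distance of any of jar_white_mid, jar_amber_mid, timer_mid from where it was at the start of the episode above 0.03 m).
It also fails if it takes over 72 s, if anything falls off the work surface, if the arm or the gripper's body presses on something with over 40 N, if the wrist force passes 120 N, or if a joint passes its speed limit or range.

## Working session

There is one attempt and no reset: what is moved stays moved. The work goes in short steps, Python scripts to look and compute and a tool call to move; the robot and the scene stay as the last step left them, time stands still between calls to the robot, and variables do not carry over. Pictures are saved under pics/ and viewed, and the job is handed in when it is done.

Besides the shell and the picture viewer there is one more tool, called after "Emit:" as name(argument=value, ...), one argument or row to a line, values as JSON. servo_tool: Moves the arm, as the interface text tells. Its arguments: {"type":"object","properties":{"motion":{"type":"array"}},"required":["motion"]}

```bash
ls; mkdir -p pics
python3 - <<'E'
from plant import ctrl
import cv2,numpy as np
print(ctrl.get_obs())
for n in ["scene","side","wrist"]:
    s=ctrl.snapshot(n); cv2.imwrite(f"pics/a_{n}.png",s["frame"]); np.savez(f"a_{n}.npz",**s)
    print(n,s["mtx"].tolist(),np.round(s["extrinsics"],3).tolist())
E
```

```text
pics
{'clock': 0.0, 'joint_pos': array([ 8.08485246e+01,  2.05902144e+01,  6.33363614e-01, -2.16399973e-02,
       -7.01357727e+01, -1.65050731e+01]), 'qvel': array([-0.05091412, -0.05085141, -0.10627139,  0.03000603, -0.08052204,
       -0.05099129]), 'tau': array([-1.11808067e-04, -5.82728577e+01,  2.93045461e+01,  6.99710771e+00,
        6.76569500e-03, -1.66954387e-04]), 'tool_pos': array([0.29207999, 0.6079816 , 0.22562857]), 'orientation': array([   4.11945433,   89.90516804, -111.54446368]), 'force': array([ 0.6858637 , -0.14818354,  1.28231439]), 'moment': array([ 0.01929443,  0.04991982, -0.00949267]), 'opening': 0.08783208885158117}
scene [[456.5966975579449, 0.0, 324.1828264450264], [0.0, 456.5966975579449, 199.91375546951588], [0.0, 0.0, 1.0]] [[0.585, 0.613, -0.531, -0.157], [-0.811, 0.447, -0.377, -0.21], [0.007, 0.651, 0.759, 1.091], [0.0, 0.0, 0.0, 1.0]]
side [[491.0711411493517, 0.0, 318.23069584476303], [0.0, 491.0711411493517, 200.87101192004798], [0.0, 0.0, 1.0]] [[1.0, -0.004, 0.031, 0.585], [0.026, 0.658, -0.752, -0.684], [-0.017, 0.753, 0.658, 0.944], [0.0, 0.0, 0.0, 1.0]]
wrist [[351.76197141875934, 0.0, 322.53579710266484], [0.0, 351.76197141875934, 199.3047458167142], [0.0, 0.0, 1.0]] [[-0.432, 0.872, 0.228, 0.353], [-0.902, -0.418, -0.109, 0.579], [0.001, -0.253, 0.968, 0.384], [0.0, 0.0, 0.0, 1.0]]
```

View pics/a_scene.png

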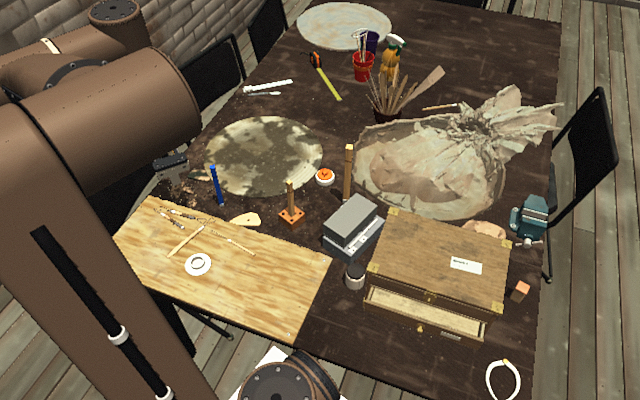

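View pics/a_side.png

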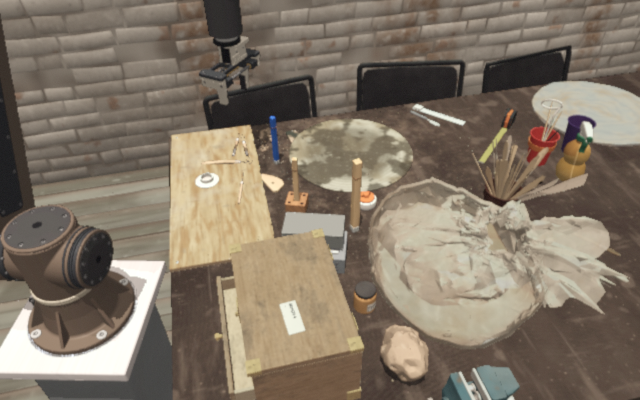

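View pics/a_wrist.png

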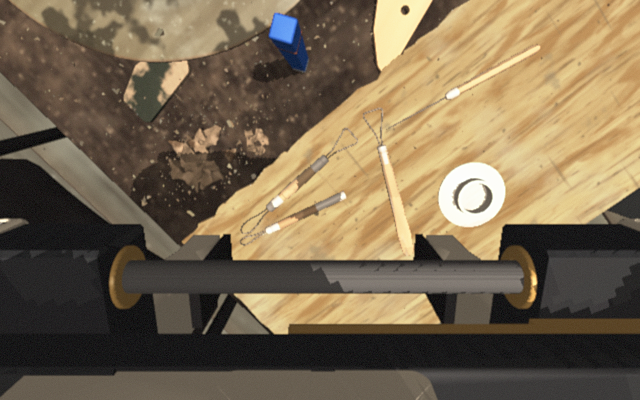

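Run:
```python
import cv2,numpy as np
f=np.load("a_scene.npz")["frame"]; g=np.load("a_side.npz")["frame"]
cv2.imwrite("pics/b1.png",cv2.resize(f[130:300,200:400],None,fx=4,fy=4,interpolation=2)[:600,:800])
cv2.imwrite("pics/b2.png",cv2.resize(g[110:320,230:430],None,fx=4,fy=4,interpolation=2)[:600,:800])
```

```text
(no output)
```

View pics/b1.png

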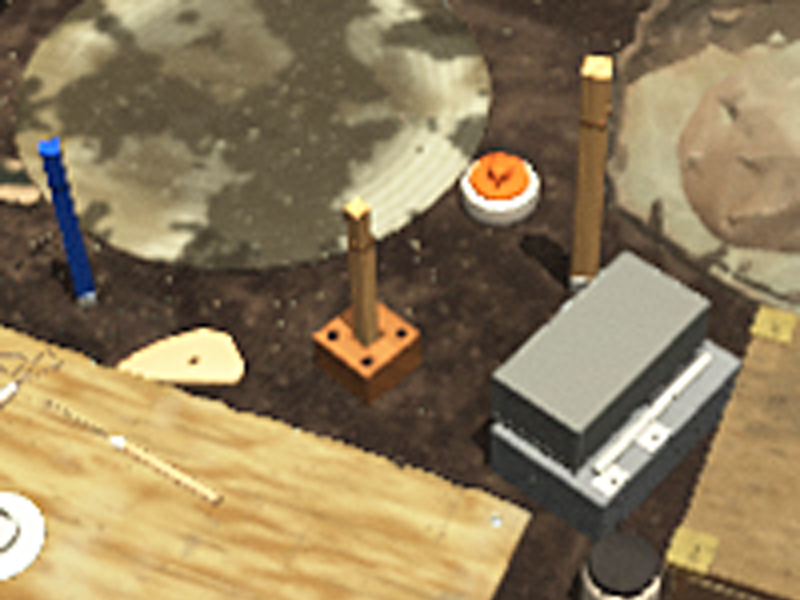

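View pics/b2.png

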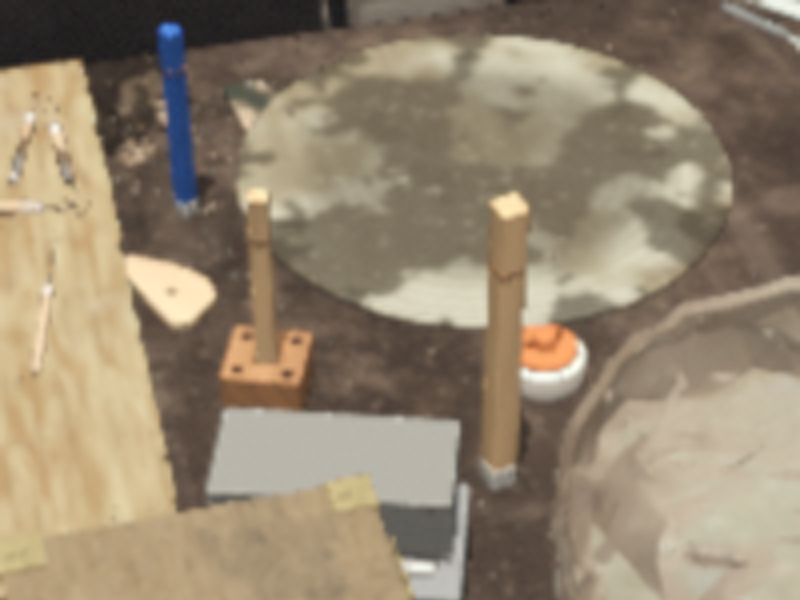

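```bash
cat > h.py <<'E'
import numpy as np,cv2
def cloud(s):
    z=s["z_map"];K=s["mtx"];E=s["extrinsics"]
    v,u=np.mgrid[0:z.shape[0],0:z.shape[1]]
    P=np.stack([(u-K[0,2])/K[0,0]*z,-(v-K[1,2])/K[1,1]*z,-z],-1)
    W=P@E[:3,:3].T+E[:3,3]; W[z<=0]=np.nan
    return W
def proj(s,p):
    E=s["extrinsics"];c=(np.asarray(p)-E[:3,3])@E[:3,:3];K=s["mtx"]
    return np.array([K[0,0]*c[0]/-c[2]+K[0,2],-K[1,1]*c[1]/-c[2]+K[1,2]])
def ray(s,u,v,h):
    K=s["mtx"];E=s["extrinsics"];d=E[:3,:3]@np.array([(u-K[0,2])/K[0,0],-(v-K[1,2])/K[1,1],-1])
    o=E[:3,3];return o+d*(h-o[2])/d[2]
E
python3 - <<'E'
from h import *
for n,r in (("scene",(300,420,170,300)),("side",(260,400,190,290))):
    s=dict(np.load(f"a_{n}.npz"));W=cloud(s);f=s["frame"].astype(int)
    gray=(f.max(2)-f.min(2))<25
    print(n)
    for nm,lo,hi in (("hoodtop",.085,.112),("boxtop",.045,.055)):
        m=gray&(W[...,2]>lo)&(W[...,2]<hi); q=np.zeros_like(m);q[r[2]:r[3],r[0]:r[1]]=1;m&=q
        print(nm,m.sum()); 
        if m.sum()>20:
            P=W[m];print(np.histogram(P[:,2],8))
            k=cv2.minAreaRect((P[:,:2]*1000).astype(np.float32));print(k,cv2.boxPoints(k))
    for u,v in {"scene":[(290,182),(290,200),(291,215),(348,146),(325,176),(356,275),(345,250)],"side":[(295,159),(296,201),(357,161),(366,200),(364,297)]}[n]:
        print(u,v,np.round(W[v,u],3))
E
```

```text
scene
hoodtop 1305
(array([ 38,  34,  30,  42, 179, 577, 372,  33]), array([0.08516117, 0.08809116, 0.09102115, 0.09395114, 0.09688113,
       0.09981112, 0.1027411 , 0.10567109, 0.10860108]))
((536.8685302734375, 192.97213745117188), (80.65262603759766, 153.5288543701172), 86.03526306152344) [[457.49954 158.05002]
 [610.66095 147.43466]
 [616.23755 227.89426]
 [463.0761  238.50961]]
boxtop 546
(array([ 23,  37,  74, 104, 116,  99,  50,  43]), array([0.04507752, 0.04631467, 0.04755183, 0.04878898, 0.05002613,
       0.05126328, 0.05250044, 0.05373759, 0.05497474]))
((537.340087890625, 177.69273376464844), (317.2623596191406, 144.4827880859375), 12.927412033081055) [[366.568    212.61472 ]
 [398.8911    71.793945]
 [708.1122   142.77075 ]
 [675.78906  283.59152 ]]
290 182 [0.48  0.357 0.177]
290 200 [0.476 0.359 0.104]
291 215 [0.476 0.359 0.035]
348 146 [0.639 0.277 0.234]
325 176 [0.669 0.374 0.029]
356 275 [0.403 0.084 0.061]
345 250 [0.46  0.156 0.047]
side
hoodtop 1305
(array([ 12,  25,  15,  22,  49, 467, 633,  82]), array([0.0851589 , 0.08804849, 0.09093807, 0.09382765, 0.09671723,
       0.09960682, 0.1024964 , 0.10538598, 0.10827556]))
((561.2197265625, 197.146240234375), (214.54769897460938, 113.69141387939453), 12.576593399047852) [[444.14197 229.26968]
 [468.8977  118.30621]
 [678.2975  165.0228 ]
 [653.54175 275.98627]]
boxtop 190
(array([ 8,  7, 14, 32, 47, 36, 33, 13]), array([0.04530704, 0.04648547, 0.04766389, 0.04884231, 0.05002074,
       0.05119916, 0.05237758, 0.05355601, 0.05473443]))
((617.6624145507812, 126.0792007446289), (64.85997009277344, 176.1680145263672), 20.56366729736328) [[556.35944  197.15976 ]
 [618.2381    32.21672 ]
 [678.9654    54.998642]
 [617.08673  219.94168 ]]
295 159 [0.483 0.36  0.177]
296 201 [0.479 0.352 0.037]
357 161 [0.641 0.277 0.233]
366 200 [0.676 0.364 0.031]
364 297 [0.654 0.003 0.059]
```

```bash
cat >> h.py <<'E'
from scipy.spatial.transform import Rotation as Ro
def toolR(o): return Ro.from_euler("xyz",o["orientation"],degrees=True).as_matrix()
E
python3 - <<'E'
from h import *
from plant import ctrl
o=ctrl.get_obs();print(np.round(toolR(o),3),o["clock"])
for n in ("scene","side"):
    s=dict(np.load(f"a_{n}.npz"));W=cloud(s);f=s["frame"]
    hsv=cv2.cvtColor(f,cv2.COLOR_BGR2HSV)
    # hood top: gray bright
    m=((hsv[...,1]<45)&(hsv[...,2]>110)).astype(np.uint8);q=np.zeros_like(m)
    q[180:285,300:400]=1;m*=q
    c=max(cv2.findContours(m,0,2)[0],key=cv2.contourArea)
    print(n,"hood area",cv2.contourArea(c))
    a=cv2.approxPolyDP(c,3,True)[:,0]
    for u,v in a: print(u,v,np.round(ray(s,u,v,.102)*1000,1)[:2],np.round(W[v,u]*1000,0))
    # block
    m=((hsv[...,0]<15)&(hsv[...,1]>100)&(hsv[...,2]>100)).astype(np.uint8);q=np.zeros_like(m)
    q[170:240,270:315]=1;m*=q
    c=max(cv2.findContours(m,0,2)[0],key=cv2.contourArea)
    print("block");a=cv2.approxPolyDP(c,2,True)[:,0]
    for u,v in a: print(u,v,np.round(ray(s,u,v,.036)*1000,1)[:2],np.round(W[v,u]*1000,0))
E
```

```text
[[-0.     0.901 -0.433]
 [-0.001 -0.433 -0.901]
 [-1.     0.     0.001]] 0.15
scene hood area 1114.0
357 193 [612.1 219.9] [612. 220. 102.]
323 223 [465.3 235.1] [467. 237.  99.]
343 237 [458.5 164.3] [461. 166.  98.]
376 206 [602.6 149.7] [605. 151.  98.]
block
278 213 [458.6 394.8] [481. 417.  -2.]
291 224 [449.1 337.9] [452. 341.  31.]
298 219 [475.7 332.9] [477. 334.  34.]
302 222 [473.7 316.6] [493. 332.   4.]
304 220 [483.1 316.4] [502. 332.   5.]
298 219 [475.7 332.9] [477. 334.  34.]
304 212 [507.1 334.7] [507. 334.  37.]
296 206 [511.4 368.3] [508. 365.  42.]
295 214 [485.3 351.6] [482. 348.  42.]
291 217 [469.4 354.1] [470. 355.  35.]
288 214 [473.1 368.4] [476. 371.  31.]
288 206 [497.2 387.8] [477. 369.  69.]
side hood area 998.0
300 213 [499.7 231.9] [500. 229. 105.]
300 232 [503.4 163.6] [504. 162. 104.]
321 227 [554.1 181.5] [554. 183. 101.]
325 236 [564.4 150.5] [564. 156.  97.]
344 236 [610.1 151. ] [612. 200.  52.]
343 247 [607.3 114.6] [609. 161.  53.]
330 251 [576.9 101.5] [578.  23. 186.]
333 262 [584.   67.5] [584. 123.  39.]
344 260 [609.1  73.9] [611. 121.  49.]
344 215 [611.1 225.3] [611. 224. 103.]
block
289 191 [456.3 397. ] [457. 394.  39.]
284 203 [446.  344.7] [440. 386.  -1.]
285 210 [451.  315.5] [446. 356.  -1.]
304 211 [503.6 311.8] [502. 335.  15.]
308 194 [511.6 384. ] [509. 423.   3.]
299 192 [485.4 392.7] [486. 390.  38.]
298 204 [485.5 340.7] [485. 342.  35.]
292 205 [469.  336.4] [469. 333.  39.]
289 199 [458.8 361.9] [459. 359.  38.]
293 191 [467.8 397.1] [463. 439.   1.]
```

Three sticks. In the scene picture, blue is at (215,185), the small pale one in the wooden block is at (290,200) and the tall thick pale one is at (348,172). Blue is excluded and the small one is meant; the enlarged crop confirms it (14 mm wide, standing in the block). The cover's front and tab face +Y. I'll move so the wrist camera can look at the block.

Emit:
servo_tool(
  motion=[
    {"offset": [-0.032,0,0],"roll": -7.2,"claw": 1},
    {"offset": [-0.032,0,0],"roll": -7.2,"claw": 1},
    {"offset": [-0.03,0,0],"roll": -7.2,"claw": 1},
    {"offset": [0,0.021,0.04],"roll": 0,"claw": 1},
    {"offset": [0,0.021,0.04],"roll": 0,"claw": 1},
    {"offset": [0,0.021,0.04],"roll": 0,"claw": 1},
    {"offset": [0,0.021,0.04],"roll": 0,"claw": 1},
    {"offset": [0,0.021,0.04],"roll": 0,"claw": 1},
    {"offset": [0,0.02,0.04],"roll": 0,"claw": 1},
    {"offset": [0,0,0],"roll": 0,"claw": 1},
    {"offset": [0,0,0],"roll": 0,"claw": 1},
  ],
)

```text
clock: 1.52
tool_pos: [0.4, 0.3602, 0.3206]
orientation: [-164.9, 90.0, 101.0]
force: [-0.9, -0.5, 0.7]
opening: 0.0875
```

```bash
cat >> h.py <<'E'
def snap(n,name):
    from plant import ctrl
    s=ctrl.snapshot(n); cv2.imwrite(f"pics/{name}.png",s["frame"]); np.savez(f"{name}.npz",**s); return s
def yaw(o):
    R=toolR(o);return np.degrees(np.arctan2(R[1,1],R[0,1]))
E
python3 - <<'E'
from h import *
from plant import ctrl
snap("wrist","c1");o=ctrl.get_obs();print(o["clock"],o["tool_pos"],yaw(o),o["joint_pos"])
E
```

```text
1.575 [0.39980997 0.36058092 0.3204136 ] -4.052046662190474 [ 6.29082983e+01  4.80608036e+00 -7.62458814e+00 -1.11711119e-02
 -7.75739835e+01  2.30420592e+01]
```

View pics/c1.png

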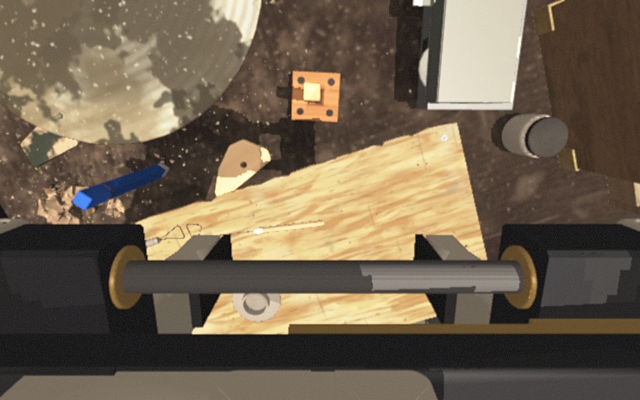

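Run:
```python
from h import *
s=dict(np.load("c1.npz"));W=cloud(s);f=s["frame"];hsv=cv2.cvtColor(f,cv2.COLOR_BGR2HSV)
cv2.imwrite("pics/c1b.png",cv2.resize(f[0:150,260:580],(800,375),interpolation=2))
m=((hsv[...,0]<18)&(hsv[...,1]>100)&(hsv[...,2]>100)).astype(np.uint8)
m[:60]=0;m[130:]=0;m[:,:280]=0;m[:,350:]=0
c=max(cv2.findContours(m,0,2)[0],key=cv2.contourArea)
P=np.array([ray(s,u,v,.036)[:2]*1000 for u,v in c[:,0]],np.float32)
k=cv2.minAreaRect(P);print("block",k,cv2.boxPoints(k).tolist())
t=(W[...,2]>.16)&(W[...,2]<.19);t[:60]=0;t[130:]=0;t[:,:280]=0;t[:,350:]=0
print("stick top",np.round(np.nanmean(W[t],0),4),t.sum())
c=max(cv2.findContours(t.astype(np.uint8),0,2)[0],key=cv2.contourArea)
P=np.array([ray(s,u,v,.176)[:2]*1000 for u,v in c[:,0]],np.float32);k=cv2.minAreaRect(P);print(k)
m=((hsv[...,1]<40)&(hsv[...,2]>170)).astype(np.uint8);m[120:]=0;m[:,:430]=0;m[:,530:]=0
c=max(cv2.findContours(m,0,2)[0],key=cv2.contourArea);a=cv2.approxPolyDP(c,3,True)[:,0]
for u,v in a: print("hood",u,v,np.round(ray(s,u,v,.102)*1000,1)[:2],np.round(W[v,u]*1000))
for u,v in [(418,3),(423,70),(428,60),(420,90),(425,100),(520,105),(515,107)]: print(u,v,np.round(W[v,u]*1000))
```

```text
block ((481.165771484375, 363.70001220703125), (58.27158737182617, 58.744728088378906), 82.78834533691406) [[448.3681945800781, 338.4819641113281], [506.6482238769531, 331.1074523925781], [513.96337890625, 388.9180603027344], [455.6833190917969, 396.2925720214844]]
stick top [0.4809 0.3638 0.1755] 301
((480.877685546875, 363.806396484375), (14.022405624389648, 14.079533576965332), 81.37837982177734)
hood 446 0 [559.2 230.1] [559. 230. 102.]
hood 438 101 [465.7 236.6] [466. 237. 104.]
hood 484 102 [461.4 189.3] [461. 189. 102.]
hood 430 104 [463.3 244.8] [463. 230.  50.]
hood 430 108 [459.3 244.8] [458. 230.  50.]
hood 510 109 [452.5 162.1] [450. 135.  50.]
hood 526 0 [553.8 153.3] [566. 125.  49.]
418 3 [569. 246.  60.]
423 70 [501. 239.  56.]
428 60 [511. 235.  59.]
420 90 [480. 231.  13.]
425 100 [468. 238.  60.]
520 105 [453.  97.  -0.]
515 107 [450. 103.  -1.]
```

View pics/c1b.png

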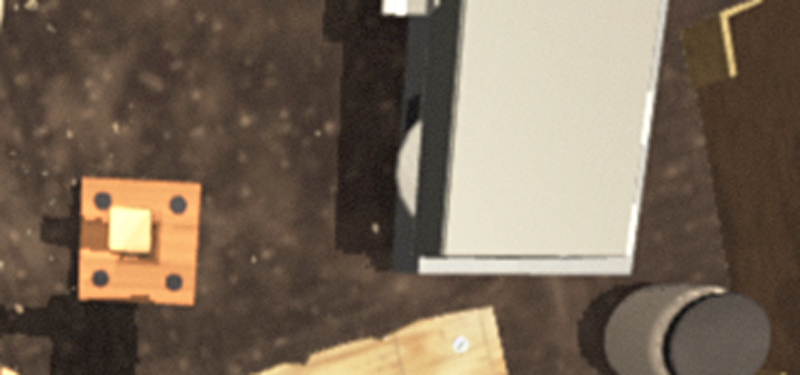

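Emit:
servo_tool(
  motion=[
    {"offset": [0,0,0],"roll": 4,"claw": 1},
    {"offset": [0,0.02,-0.0036],"roll": 0,"claw": 0.2},
    {"offset": [0,0.02,-0.0036],"roll": 0,"claw": 0},
    {"offset": [0,0.02,-0.0036],"roll": 0,"claw": 0},
    {"offset": [0,0.02,-0.0036],"roll": 0,"claw": 0},
    {"offset": [0,0,0],"roll": 0,"claw": 0},
    {"offset": [0,0,0],"roll": 0,"claw": 0},
  ],
)

```text
clock: 2.45
tool_pos: [0.4815, 0.363, 0.3203]
orientation: [-42.3, 90.0, -140.4]
force: [0.3, -0.8, -0.2]
opening: 0.0444
```

Run:
```python
from h import *
from plant import ctrl
s=snap("wrist","c2");o=ctrl.get_obs();print(o["clock"],o["tool_pos"],yaw(o))
W=cloud(s);t=(W[...,2]>.16)&(W[...,2]<.19);t[:,:240]=0;t[:,400:]=0
n,l,st,ce=cv2.connectedComponentsWithStats(t.astype(np.uint8));print(st,ce)
```

```text
2.5 [0.48117069 0.36308059 0.32051522] -8.067564886293713
[[     0      0    640    400 255715]
 [   314    177     16     19    285]] [[319.4975852  199.51537063]
 [321.66666667 185.70877193]]
```

View pics/c2.png

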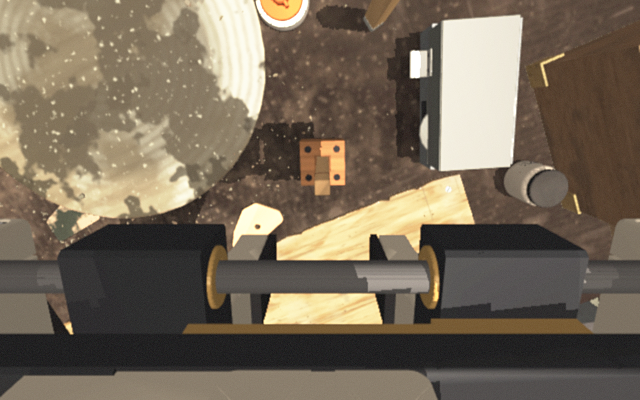

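Run:
```python
from h import *
s=dict(np.load("c2.npz"));W=cloud(s);f=s["frame"];hsv=cv2.cvtColor(f,cv2.COLOR_BGR2HSV)
cv2.imwrite("pics/c2b.png",cv2.resize(f[0:190,280:580],(800,506),interpolation=2))
t=(W[...,2]>.165)&(W[...,2]<.19);t[:,:280]=0;t[:,350:]=0
c=max(cv2.findContours(t.astype(np.uint8),0,2)[0],key=cv2.contourArea)
P=np.array([ray(s,u,v,.176)[:2]*1000 for u,v in c[:,0]],np.float32);print("top",cv2.minAreaRect(P))
t=(W[...,2]>.085)&(W[...,2]<.115);t[:,:410]=0;t[:,525:]=0;t[180:]=0
c=max(cv2.findContours(t.astype(np.uint8),0,2)[0],key=cv2.contourArea)
P=np.array([ray(s,u,v,.102)[:2]*1000 for u,v in c[:,0]],np.float32);k=cv2.minAreaRect(P);print("hood",k,cv2.boxPoints(k))
m=((hsv[...,2]>190)).astype(np.uint8);m[45:85,:]*=1;m[:45]=0;m[85:]=0;m[:,:400]=0;m[:,436:]=0
c=max(cv2.findContours(m,0,2)[0],key=cv2.contourArea);print("tab px",cv2.boundingRect(c))
P=np.array([ray(s,u,v,.059)[:2]*1000 for u,v in c[:,0]],np.float32);k=cv2.minAreaRect(P);print("tab",k,cv2.boxPoints(k))
```

```text
top ((482.06732177734375, 364.0658264160156), (13.208272933959961, 15.339311599731445), 82.2357177734375)
hood ((536.9176635742188, 197.6549835205078), (81.74366760253906, 149.42218017578125), 85.76422119140625) [[459.3918  162.41302]
 [608.4058  151.37656]
 [614.4435  232.89694]
 [465.4295  243.93341]]
tab px (410, 50, 17, 28)
tab ((580.7584838867188, 241.30667114257812), (18.003408432006836, 28.774675369262695), 85.57072448730469) [[565.71893 233.44296]
 [594.40765 231.22073]
 [595.79803 249.17038]
 [567.1093  251.39261]]
```

View pics/c2b.png

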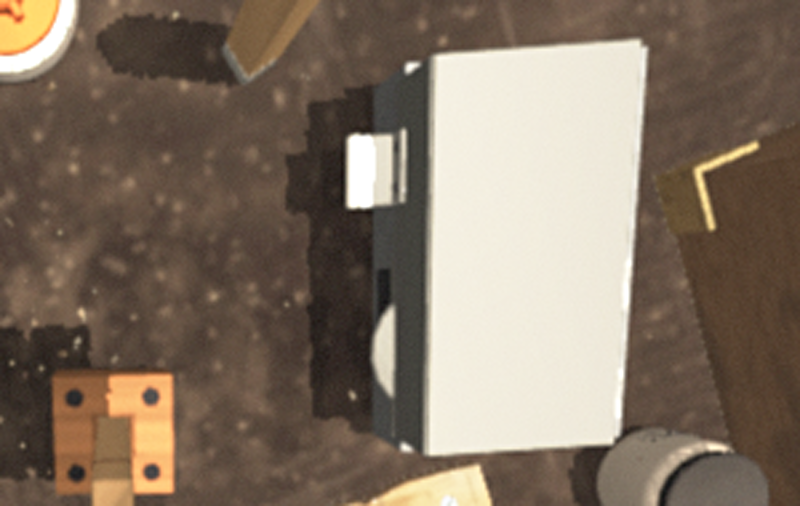

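Stick top at (481.5, 364) mm, and the jaws are centred on it within 1 mm. I'll descend and grip high on the stick.

Emit:
servo_tool(
  motion=[
    {"offset": [0.04,0,-0.001],"roll": 0,"claw": 0},
    {"offset": [0.04,0,0],"roll": 0,"claw": 0},
    {"offset": [0.04,0,0],"roll": 0,"claw": 0},
    {"offset": [0.035,0,0],"roll": 0,"claw": 0},
    {"offset": [0.021,0,0],"roll": 0,"claw": 0},
    {"offset": [0,0,0],"roll": 0,"claw": -1},
    {"offset": [0,0,0],"roll": 0,"claw": -1},
    {"offset": [0,0,0],"roll": 0,"claw": -1},
    {"offset": [0,0,0],"roll": 0,"claw": -1},
    {"offset": [0,0,0],"roll": 0,"claw": -1},
    {"offset": [0,0,0],"roll": 0,"claw": -1},
  ],
)

```text
clock: 3.88
tool_pos: [0.4819, 0.3648, 0.1457]
orientation: [139.2, 89.9, 41.2]
force: [-0.4, 0.2, 6.1]
opening: 0.0137
```

Run:
```python
from h import *
from plant import ctrl
o=ctrl.get_obs();print(o["clock"],o["tool_pos"],yaw(o),o["force"],o["opening"])
```

```text
3.875 [0.48193984 0.36475245 0.14571184] -8.039734923962476 [-0.38437104  0.21727953  6.10385213] 0.013741263791126323
```

Emit:
servo_tool(
  motion=[
    {"offset": [-0.015,0,0],"roll": 0,"claw": -1},
    {"offset": [-0.025,0,0],"roll": 0,"claw": -1},
    {"offset": [-0.025,0,0],"roll": -3.9,"claw": -1},
    {"offset": [0,0.02,0.016],"roll": 0,"claw": -1},
    {"offset": [0,0.02,0.016],"roll": 0,"claw": -1},
    {"offset": [0,0.02,0.016],"roll": 0,"claw": -1},
    {"offset": [0,0.02,0.016],"roll": 0,"claw": -1},
    {"offset": [0,0.02,0.016],"roll": 0,"claw": -1},
    {"offset": [0,0.0028,0.0026],"roll": 0,"claw": -1},
    {"offset": [0,0,0],"roll": 0,"claw": -1},
  ],
)

```text
clock: 5.12
tool_pos: [0.5778, 0.2742, 0.2098]
orientation: [-91.3, 90.0, 174.5]
force: [0.1, -0.8, 0.2]
opening: 0.0136
```

Run:
```python
from h import *
from plant import ctrl
o=ctrl.get_obs();print(o["clock"],o["tool_pos"],yaw(o),o["force"],o["opening"])
s=snap("side","d_side");w=snap("wrist","d_w");
a=cv2.resize(s["frame"][100:280,230:430],(400,360));b=cv2.resize(w["frame"],(400,250))
c=snap("scene","d_sc");c2=cv2.resize(c["frame"][80:280,250:450],(400,400))
im=np.zeros((600,800,3),np.uint8);im[:360,:400]=a;im[:250,400:]=b;im[250:600,400:]=c2[:350];cv2.imwrite("pics/d.png",im)
```

```text
5.125 [0.57777786 0.27424754 0.20979345] -4.195777558138905 [ 0.06783782 -0.8211897   0.2311285 ] 0.013567758259641184
```

View pics/d.png

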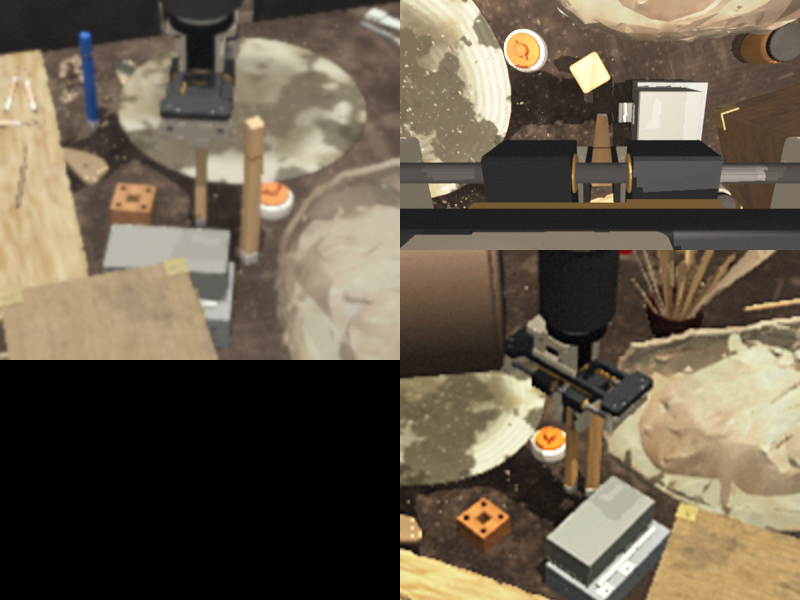

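Run:
```python
from h import *
s=dict(np.load("d_w.npz"));W=cloud(s);f=s["frame"]
t=(W[...,2]>.22)&(W[...,2]<.245);t[180:]=0
n,l,st,ce=cv2.connectedComponentsWithStats(t.astype(np.uint8));i=1+np.argmax(st[1:,4])
c=max(cv2.findContours((l==i).astype(np.uint8),0,2)[0],key=cv2.contourArea)
P=np.array([ray(s,u,v,.234)[:2]*1000 for u,v in c[:,0]],np.float32);k=cv2.minAreaRect(P);print("tall",np.nanmean(W[l==i],0),k,cv2.boxPoints(k))
cv2.imwrite("pics/d2.png",cv2.resize(f[80:330,200:520],(800,600)))
# hood gray bright
m=f.min(2)>150;m[:,:340]=0;m[230:]=0;m[:,500:]=0
n,l,st,ce=cv2.connectedComponentsWithStats(m.astype(np.uint8))
for j in range(1,n):
    if st[j,4]>60:
        c=max(cv2.findContours((l==j).astype(np.uint8),0,2)[0],key=cv2.contourArea)
        zz=np.nanmedian(W[l==j][:,2]);P=np.array([ray(s,u,v,zz)[:2]*1000 for u,v in c[:,0]],np.float32);k=cv2.minAreaRect(P);print(st[j],zz,k,cv2.boxPoints(k).tolist())
```

```text
tall [0.64273351 0.27722705 0.23251039] ((642.5938110351562, 277.1357116699219), (18.686565399169922, 18.677885055541992), 26.08953094482422) [[630.09546 281.41415]
 [638.3096  264.63937]
 [655.09216 272.85727]
 [646.87805 289.63205]]
[ 340    0   88   45 1694] 0.10411114725599546 ((698.2412719726562, 224.3550567626953), (62.44565963745117, 22.861190795898438), 80.0545654296875) [[681.5899047851562, 195.5756072998047], [704.1076049804688, 191.6272430419922], [714.8926391601562, 253.13450622558594], [692.3749389648438, 257.0828857421875]]
[380   0  17   7  83] 0.12431347805986731 ((705.2322387695312, 224.80003356933594), (9.965420722961426, 3.3778343200683594), 85.89213562011719) [[703.1907348632812, 219.95111083984375], [706.5598754882812, 219.70913696289062], [707.2737426757812, 229.64895629882812], [703.9046020507812, 229.89093017578125]]
[429   4  71  35 639] 0.11779524938338296 ((688.2666625976562, 173.22018432617188), (10.567094802856445, 47.55960464477539), 19.429044723510742) [[675.3739013671875, 193.8883056640625], [691.194091796875, 149.03701782226562], [701.159423828125, 15
[... 276 characters left out ...]
962890625], [624.5225219726562, 228.5592041015625], [552.5549926757812, 233.71234130859375]]
[356 164  15  32 391] 0.05869208715011587 ((580.2061767578125, 238.1494598388672), (12.099125862121582, 28.26926040649414), 85.2176513671875) [[565.6163940429688, 233.29937744140625], [593.7872924804688, 230.94253540039062], [594.7959594726562, 242.99954223632812], [566.6250610351562, 245.35638427734375]]
[351 166   4  29  68] 0.061211959201274146 ((581.0296630859375, 247.819580078125), (2.3960914611816406, 25.358911514282227), 84.27580261230469) [[568.2939453125, 247.89215087890625], [593.5263671875, 245.36285400390625], [593.765380859375, 247.74700927734375], [568.532958984375, 250.27630615234375]]
```

View pics/d2.png

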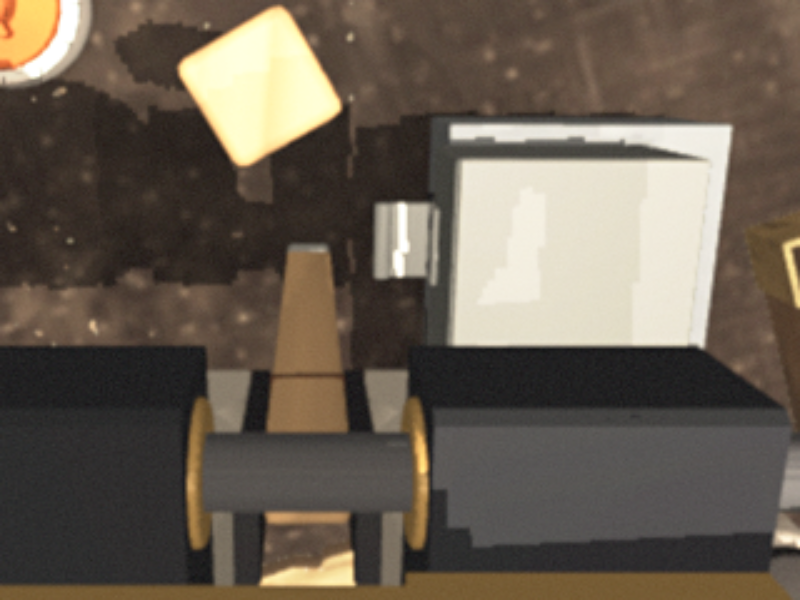

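Emit:
servo_tool(
  motion=[
    {"offset": [0.02,0,0],"roll": 0,"claw": -1},
    {"offset": [0.02,0,0],"roll": 0,"claw": -1},
    {"offset": [0.012,0,0],"roll": 0,"claw": -1},
    {"offset": [0,0,0.006],"roll": 0,"claw": -1},
    {"offset": [0,0,0.006],"roll": 0,"claw": -1},
    {"offset": [0,0,0],"roll": 0,"claw": -1},
    {"offset": [0,0,0],"roll": 0,"claw": -1},
  ],
)

```text
clock: 6.15
tool_pos: [0.5773, 0.2624, 0.1582]
orientation: [131.0, 89.9, 36.8]
force: [0.3, -0.7, -0.1]
opening: 0.0142
```

Emit:
servo_tool(
  motion=[
    {"offset": [0,0,0.002],"roll": 0,"claw": -1},
    {"offset": [0,0,0.001],"roll": 0,"claw": -1},
    {"offset": [0,0,0],"roll": 0,"claw": -1},
  ],
)

```text
clock: 6.52
tool_pos: [0.5768, 0.2594, 0.1576]
orientation: [80.6, 90.0, -13.5]
force: [0.2, 0.4, -0.7]
opening: 0.0136
```

Emit:
servo_tool(
  motion=[
    {"offset": [0,0,0.001],"roll": 0,"claw": -1},
    {"offset": [0,0,0.001],"roll": 0,"claw": -1},
    {"offset": [0,0,0],"roll": 0,"claw": -1},
  ],
)

```text
clock: 6.9
tool_pos: [0.5767, 0.2577, 0.1576]
orientation: [162.0, 90.0, 67.9]
force: [0.8, 1.6, -0.3]
opening: 0.0134
```

Emit:
servo_tool(
  motion=[
    {"offset": [0,0,0.001],"roll": 0,"claw": -1},
    {"offset": [0,0,0],"roll": 0,"claw": -1},
  ],
)

```text
clock: 7.15
tool_pos: [0.5768, 0.2571, 0.1577]
orientation: [156.5, 89.9, 62.3]
force: [-0.7, 3.7, -0.0]
opening: 0.0138
```

Emit:
servo_tool(
  motion=[
    {"offset": [0,0,0.001],"roll": 0,"claw": -1},
    {"offset": [0,0,0],"roll": 0,"claw": -1},
  ],
)

```text
clock: 7.4
tool_pos: [0.5769, 0.2564, 0.1578]
orientation: [152.1, 89.9, 58.0]
force: [-0.7, 5.4, -0.6]
opening: 0.014
```

Emit:
servo_tool(
  motion=[
    {"offset": [-0.002,0,0],"roll": 0,"claw": -1},
    {"offset": [-0.002,0,0],"roll": 0,"claw": -1},
    {"offset": [-0.002,0,0.0001],"roll": 0,"claw": -1},
    {"offset": [-0.002,0,0.0002],"roll": 0,"claw": -1},
    {"offset": [0,0,0],"roll": 0,"claw": -1},
  ],
)

```text
clock: 8.02
tool_pos: [0.5768, 0.256, 0.166]
orientation: [151.4, 89.9, 57.3]
force: [0.0, 5.7, -1.4]
opening: 0.0138
```

Run:
```python
from h import *
from plant import ctrl
o=ctrl.get_obs();print(o["clock"],o["tool_pos"],yaw(o),o["force"],o["opening"])
w=snap("wrist","e1");W=cloud(w)
cv2.imwrite("pics/e1b.png",cv2.resize(w["frame"][80:330,200:520],(800,600)))
for v in (150,165,180): print([tuple(np.round(W[v,u]*1000).astype(int)) for u in range(350,480,12)])
```

```text
8.025 [0.5768091  0.25601635 0.1659538 ] -4.147051508056565 [ 0.03425545  5.6900306  -1.43885576] 0.013842288196815754
[(np.int64(605), np.int64(229), np.int64(0)), (np.int64(613), np.int64(226), np.int64(74)), (np.int64(613), np.int64(218), np.int64(78)), (np.int64(613), np.int64(209), np.int64(78)), (np.int64(612), np.int64(201), np.int64(77)), (np.int64(612), np.int64(193), np.int64(77)), (np.int64(611), np.int64(184), np.int64(77)), (np.int64(610), np.int64(176), np.int64(77)), (np.int64(610), np.int64(167), np.int64(77)), (np.int64(609), np.int64(159), np.int64(77)), (np.int64(609), np.int64(151), np.int64(78))]
[(np.int64(591), np.int64(230), np.int64(0)), (np.int64(603), np.int64(226), np.int64(76)), (np.int64(608), np.int64(222), np.int64(107)), (np.int64(607), np.int64(215), np.int64(107)), (np.int64(607), np.int64(207), np.int64(107)), (np.int64(606), np.int64(200), np.int64(106)), (np.int64(606), np.int64(192), np.int64(106)), (np.int64(605), np.int64(184), np.int64(105)), (np.int64(604), np.int64(177), np.int64(105)), (np.int64(604), np.int64(169), np.int64(104)), (np.int64(603), np.int64(161), np.int64(104))]
[(np.int64(591), np.int64(235), np.int64(66)), (np.int64(593), np.int64(227), np.int64(78)), (np.int64(598), np.int64(222), np.int64(107)), (np.int64(598), np.int64(215), np.int64(108)), (np.int64(597), np.int64(207), np.int64(107)), (np.int64(596), np.int64(199), np.int64(105)), (np.int64(596), np.int64(192), np.int64(105)), (np.int64(595), np.int64(184), np.int64(104)), (np.int64(594), np.int64(176), np.int64(104)), (np.int64(594), np.int64(168), np.int64(103)), (np.int64(593), np.int64(161), np.int64(103))]
```

View pics/e1b.png

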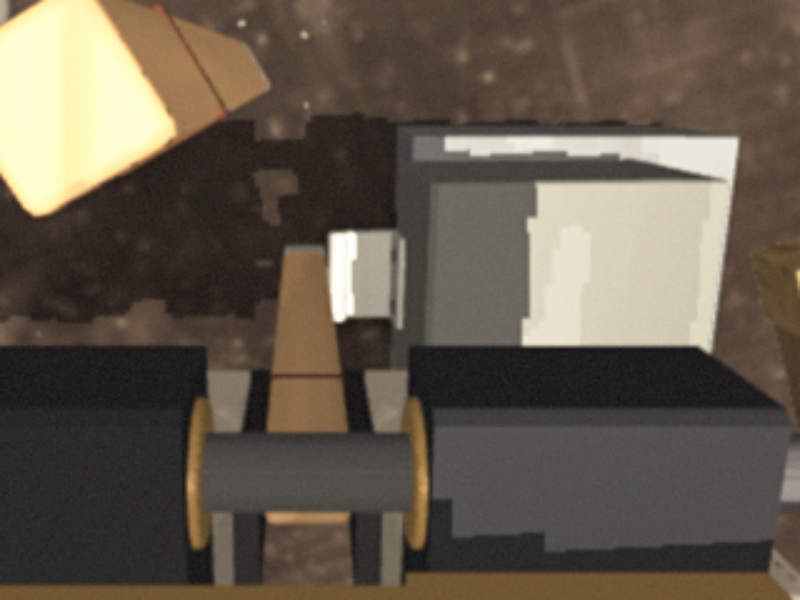

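Emit:
servo_tool(
  motion=[
    {"offset": [-0.003,0,0.0003],"roll": 0,"claw": -1},
    {"offset": [-0.003,0,0.0004],"roll": 0,"claw": -1},
    {"offset": [-0.003,0,0.0005],"roll": 0,"claw": -1},
    {"offset": [-0.003,0,0.0006],"roll": 0,"claw": -1},
    {"offset": [-0.003,0,0.0007],"roll": 0,"claw": -1},
  ],
)

```text
clock: 8.7
tool_pos: [0.5766, 0.2533, 0.181]
orientation: [149.3, 89.9, 55.1]
force: [-0.8, 5.0, 0.1]
opening: 0.0139
```

Emit:
servo_tool(
  motion=[
    {"offset": [-0.003,0,0.0008],"roll": 0,"claw": -1},
    {"offset": [-0.003,0,0.0009],"roll": 0,"claw": -1},
    {"offset": [-0.003,0,0.001],"roll": 0,"claw": -1},
    {"offset": [-0.003,0,0.001],"roll": 0,"claw": -1},
  ],
)

```text
clock: 9.2
tool_pos: [0.5763, 0.2494, 0.193]
orientation: [143.7, 89.9, 49.6]
force: [0.7, 5.0, 0.2]
opening: 0.0137
```

Run:
```python
from h import *
from plant import ctrl
o=ctrl.get_obs();print(o["clock"],o["tool_pos"],yaw(o),o["force"],o["opening"])
w=snap("wrist","e2");W=cloud(w)
cv2.imwrite("pics/e2b.png",cv2.resize(w["frame"][80:330,200:520],(800,600)))
for v in (165,180,195): print([tuple(int(x) for x in np.round(W[v,u]*1000)) for u in range(320,480,12)])
```

```text
9.2 [0.57628772 0.2494156  0.1930292 ] -4.14768825589785 [0.69465511 4.95972774 0.18419299] 0.013686133138927196
[(588, 252, 0), (588, 240, 0), (587, 228, 0), (600, 223, 85), (602, 215, 102), (604, 209, 119), (605, 203, 125), (604, 194, 123), (603, 186, 120), (602, 177, 116), (600, 167, 112), (599, 158, 109), (598, 149, 106), (596, 138, 100)]
[(573, 253, 0), (592, 242, 95), (590, 233, 91), (589, 224, 91), (592, 216, 104), (594, 210, 119), (595, 203, 127), (594, 194, 123), (593, 186, 120), (591, 176, 115), (590, 167, 112), (588, 157, 107), (587, 148, 105), (585, 138, 101)]
[(583, 251, 103), (580, 242, 95), (578, 233, 91), (578, 224, 91), (581, 217, 105), (584, 210, 121), (585, 203, 125), (584, 195, 123), (582, 185, 117), (580, 176, 114), (579, 167, 112), (577, 157, 107), (576, 147, 104), (546, 93, -1)]
```

View pics/e2b.png

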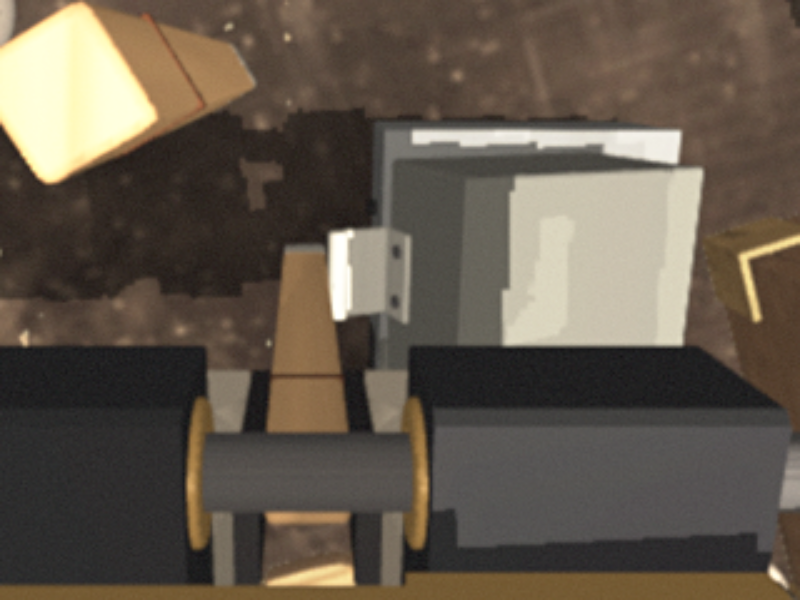

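Emit:
servo_tool(
  motion=[
    {"offset": [-0.0048,0,0.002],"roll": 0,"claw": -1},
    {"offset": [-0.0045,0,0.0021],"roll": 0,"claw": -1},
    {"offset": [-0.0044,0,0.0023],"roll": 0,"claw": -1},
    {"offset": [-0.0043,0,0.0025],"roll": 0,"claw": -1},
    {"offset": [-0.0042,0,0.0028],"roll": 0,"claw": -1},
  ],
)

```text
clock: 9.88
tool_pos: [0.5754, 0.2373, 0.2153]
orientation: [130.4, 90.0, 36.3]
force: [-0.1, 5.4, 2.2]
opening: 0.014
```

Emit:
servo_tool(
  motion=[
    {"offset": [-0.004,0,0.003],"roll": 0,"claw": -1},
    {"offset": [-0.0039,0,0.0032],"roll": 0,"claw": -1},
    {"offset": [-0.0037,0,0.0034],"roll": 0,"claw": -1},
    {"offset": [-0.0035,0,0.0035],"roll": 0,"claw": -1},
    {"offset": [-0.0034,0,0.0037],"roll": 0,"claw": -1},
  ],
)

```text
clock: 10.5
tool_pos: [0.5737, 0.2197, 0.2331]
orientation: [-35.3, 89.9, -129.5]
force: [0.9, 1.3, -0.4]
opening: 0.0135
```

Run:
```python
from h import *
from plant import ctrl
o=ctrl.get_obs();print(o["clock"],o["tool_pos"],yaw(o),o["force"],o["opening"])
w=snap("wrist","e3");W=cloud(w)
cv2.imwrite("pics/e3b.png",cv2.resize(w["frame"][80:330,200:520],(800,600)))
for v in (165,180,195): print([tuple(int(x) for x in np.round(W[v,u]*1000)) for u in range(320,480,12)])
```

```text
10.5 [0.57370343 0.21968453 0.23311959] -4.170254164461625 [ 0.89149387  1.27616975 -0.39519261] 0.01349451389665956
[(587, 221, 51), (586, 210, 49), (586, 198, 50), (597, 192, 123), (597, 184, 131), (598, 176, 136), (598, 168, 142), (598, 160, 143), (594, 148, 128), (590, 133, 110), (586, 117, 88), (568, 74, -1), (570, 66, 11), (570, 55, 16)]
[(572, 222, 49), (571, 211, 50), (586, 202, 126), (586, 193, 127), (586, 184, 130), (587, 176, 136), (587, 169, 143), (587, 160, 142), (583, 148, 127), (578, 133, 108), (553, 88, 2), (560, 88, 38), (563, 82, 53), (564, 74, 63)]
[(580, 221, 143), (556, 212, 49), (574, 203, 124), (574, 194, 126), (574, 185, 130), (575, 177, 137), (576, 169, 143), (575, 160, 141), (570, 147, 125), (564, 132, 106), (535, 87, 0), (543, 85, 32), (550, 85, 63), (558, 87, 94)]
```

View pics/e3b.png

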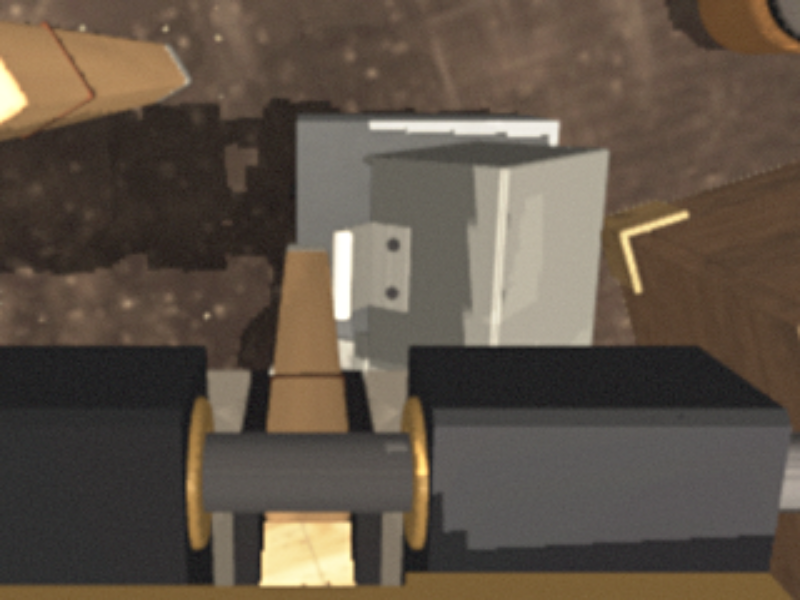

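Emit:
servo_tool(
  motion=[
    {"offset": [-0.002,0,0.005],"roll": 0,"claw": -1},
    {"offset": [-0.002,0,0.005],"roll": 0,"claw": -1},
    {"offset": [-0.001,0,0.005],"roll": 0,"claw": -1},
    {"offset": [0,0,0.005],"roll": 0,"claw": -1},
    {"offset": [0,0,0.005],"roll": 0,"claw": -1},
    {"offset": [0,0,0.005],"roll": 0,"claw": -1},
    {"offset": [0,0,0.005],"roll": 0,"claw": -1},
    {"offset": [0,0,0],"roll": 0,"claw": -1},
  ],
)

```text
clock: 11.55
tool_pos: [0.5713, 0.1851, 0.2382]
orientation: [-35.9, 90.0, -130.1]
force: [1.0, 0.9, -0.5]
opening: 0.0138
```

Run:
```python
from h import *
from plant import ctrl
o=ctrl.get_obs();print(o["clock"],o["tool_pos"],yaw(o),o["force"],o["opening"])
w=snap("wrist","e4");W=cloud(w)
cv2.imwrite("pics/e4b.png",cv2.resize(w["frame"][80:330,200:520],(800,600)))
```

```text
11.55 [0.57132905 0.18511351 0.2382261 ] -4.179994911344853 [ 1.00342381  0.8936925  -0.46919313] 0.01378431569386556
```

View pics/e4b.png

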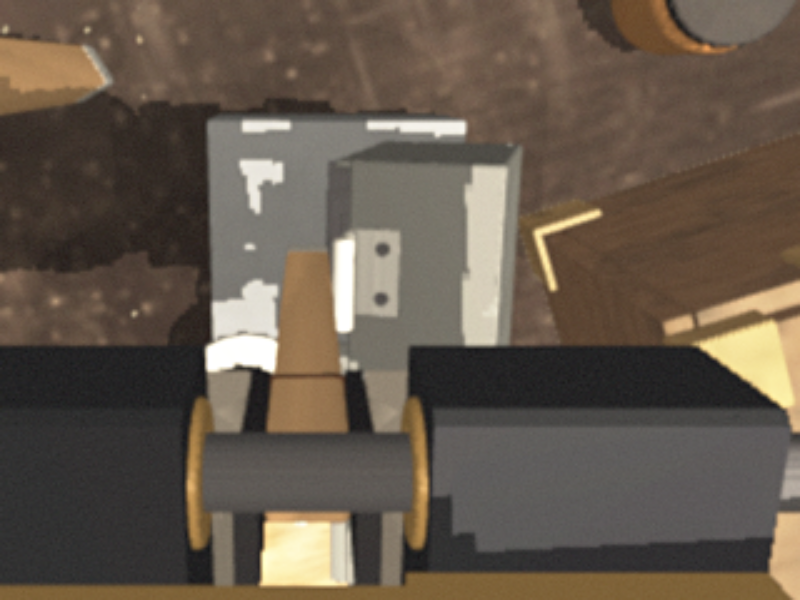

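Run:
```python
from h import *
s=dict(np.load("e4.npz"));W=cloud(s);f=s["frame"]
t=(abs(W[...,2]-.05)<.012);t[:,:270]=0;t[:,430:]=0;t[225:]=0
g=cv2.cvtColor(f,cv2.COLOR_BGR2GRAY)
# front edge: per row, first column; y-end: per col, first row
fr=[(np.flatnonzero(t[v])[0],v) for v in range(140,215,3) if t[v].sum()>5]
en=[(u,np.flatnonzero(t[:,u])[0]) for u in range(290,380,4) if t[:,u].any()]
A=np.array([ray(s,u-.5,v,.05)[:2]*1000 for u,v in fr]);B=np.array([ray(s,u,v-.5,.05)[:2]*1000 for u,v in en])
print(np.round(A[::4],1).tolist());print(np.round(B[::3],1).tolist())
pa=cv2.fitLine(A.astype(np.float32),cv2.DIST_HUBER,0,.01,.01).ravel();pb=cv2.fitLine(B.astype(np.float32),cv2.DIST_HUBER,0,.01,.01).ravel();print(pa,pb)
M=np.column_stack([pa[:2],-pb[:2]]);k=np.linalg.solve(M,pb[2:]-pa[2:]);c=pa[2:]+k[0]*pa[:2];print("corner",c)
ya=np.arctan2(pa[1],pa[0]);print(np.degrees(ya),np.degrees(np.arctan2(pb[1],pb[0]))-90)
for th in (np.radians(-4.1),):
    ex=np.array([np.sin(th),-np.cos(th)]);ey=np.array([np.cos(th),np.sin(th)])
    o=c+48*ex-82*ey;print("origin",o,"slot",o+13*ex+40*ey,"knob",o-34*ex-36*ey)
    print("tcp in panel",(np.array([571.3,185.1])-o)@ex,(np.array([571.3,185.1])-o)@ey)
```

```text
[[611.2, 221.6], [599.5, 221.8], [587.6, 223.0], [575.6, 224.2], [563.3, 224.4], [550.8, 225.7], [538.2, 226.9]]
[[620.6, 213.4], [675.2, 197.0], [619.0, 190.2], [618.1, 178.7], [617.3, 167.1], [616.5, 155.5], [615.6, 143.9], [614.8, 132.4]]
[ 9.9759108e-01 -6.9368638e-02  5.7663574e+02  2.2397856e+02] [  0.77090806   0.63694644 636.824      172.3329    ]
corner [689.80707 216.10907]
-3.9777243 -50.435505
origin [604.58504634 174.09470268] slot [643.55321088 158.26807473] knob [571.10809126 210.58159729]
tcp in panel -8.597336628427596 -33.986713316628894
```

Emit:
servo_tool(
  motion=[
    {"offset": [0,0,0.005],"roll": 0,"claw": -1},
    {"offset": [0,0,0.005],"roll": 0,"claw": -1},
    {"offset": [0,0,0.005],"roll": 0,"claw": -1},
    {"offset": [0.006,0,0.004],"roll": 0,"claw": -1},
    {"offset": [0.006,0,0.0022],"roll": 0,"claw": -1},
    {"offset": [0.006,0,0],"roll": 0,"claw": -1},
    {"offset": [0.006,0,0],"roll": 0,"claw": -1},
    {"offset": [0.006,0,0],"roll": 0,"claw": -1},
    {"offset": [0,0,0],"roll": 0,"claw": -1},
  ],
)

```text
clock: 12.72
tool_pos: [0.5696, 0.1644, 0.2075]
orientation: [-56.4, 89.9, -150.6]
force: [0.3, 0.1, -0.5]
opening: 0.0141
```

Run:
```python
from h import *
from plant import ctrl
o=ctrl.get_obs();print(o["clock"],o["tool_pos"],yaw(o),o["force"],o["opening"])
w=snap("wrist","e5");W=cloud(w)
cv2.imwrite("pics/e5b.png",cv2.resize(w["frame"][80:330,200:520],(800,600)))
```

```text
12.725 [0.5695815  0.16438107 0.20753168] -4.154914703172972 [ 0.29903202  0.08235071 -0.48576632] 0.014057553566019608
```

View pics/e5b.png

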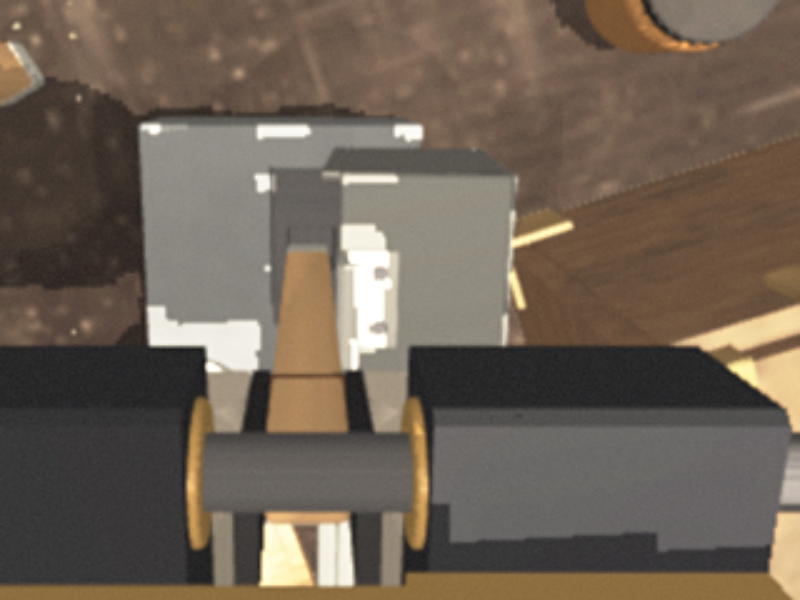

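Run:
```python
from h import *
s=dict(np.load("e5.npz"));W=cloud(s);f=s["frame"]
c=f[140:220,290:360].astype(float);c=np.clip((c-30)*2.2,0,255).astype(np.uint8)
cv2.imwrite("pics/e5c.png",cv2.resize(c,(525,600),interpolation=cv2.INTER_NEAREST))
for v in range(146,190,3): print(v,[int(round(x*1000)) if x==x else -1 for x in W[v,304:344:2,2]])
```

```text
146 [49, 50, 51, 50, 50, 50, 49, 49, 49, 51, 49, 49, 50, 50, 99, 99, 100, 94, 99, 100]
149 [50, 48, 34, 49, 49, 51, 51, 50, 50, 50, 50, 51, 50, 118, 119, 120, 117, 118, 120, 119]
152 [50, 49, 36, 53, 50, 50, 51, 53, 52, 52, 52, 52, 129, 132, 132, 133, 132, 134, 136, 133]
155 [49, 50, 36, 52, 52, 52, 52, 51, 52, 50, 52, 51, 52, 133, 131, 132, 136, 135, 136, 136]
158 [50, 51, 36, 52, 52, 50, 51, 52, 50, 53, 52, 52, 53, 52, 51, 51, 135, 136, 136, 136]
161 [50, 49, 37, 53, 52, 52, 51, 52, 52, 52, 50, 52, 52, 52, 52, 51, 134, 136, 138, 137]
164 [50, 51, 38, 52, 52, 52, 52, 52, 50, 51, 53, 51, 51, 51, 52, 51, 134, 137, 136, 137]
167 [51, 50, 38, 53, 52, 50, 52, 53, 52, 52, 52, 51, 50, 52, 52, 53, 135, 135, 136, 136]
170 [51, 49, 37, 52, 53, 52, 51, 52, 52, 52, 52, 52, 52, 51, 51, 53, 136, 135, 135, 136]
173 [50, 50, 39, 51, 52, 51, 51, 51, 51, 53, 52, 50, 52, -1, 52, 52, 134, 136, 136, 136]
176 [51, 49, 39, 52, 52, 52, 28, 27, 28, 28, 29, 27, 28, 28, 28, 53, 136, 135, 137, 136]
179 [49, 50, 41, 51, 51, 53, 28, 27, 27, 29, 28, 29, 27, 28, 29, 53, 136, 135, 135, 135]
182 [49, 50, 42, 52, 52, 53, 71, 71, 71, 70, 71, 72, 71, 68, 27, 52, 134, 135, 136, 135]
185 [49, 50, 41, 52, 51, 52, 84, 84, 83, 82, 83, 83, 83, 81, 27, 52, 138, 139, 138, 138]
188 [49, 51, 42, 51, 52, 90, 94, 93, 95, 95, 94, 94, 94, 94, 36, 52, 148, 148, 138, -1]
```

View pics/e5c.png

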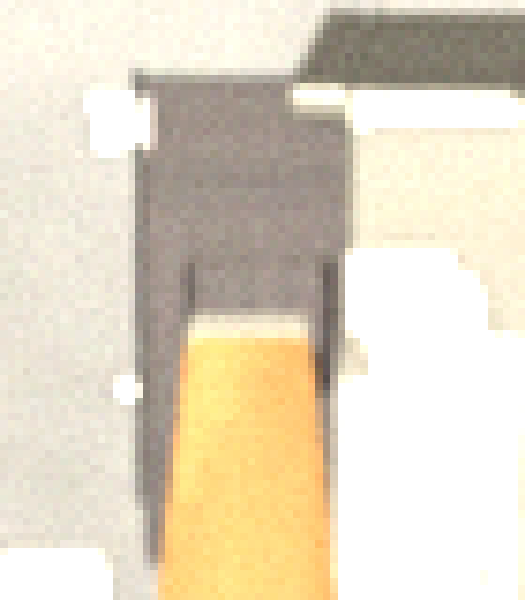

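Run:
```python
from h import *
s=dict(np.load("e5.npz"));W=cloud(s);t=W[...,2]<.034
for v in range(172,182): print(v,np.flatnonzero(t[v,310:340])+310)
th=np.radians(-4.1);ex=np.array([np.sin(th),-np.cos(th)]);ey=np.array([np.cos(th),np.sin(th)]);o=np.array([536.1,179.2])
L=lambda u,v,z:np.round([(ray(s,u,v,z)[:2]*1000-o)@ex,(ray(s,u,v,z)[:2]*1000-o)@ey],1)
print("hole L,R,+y rim",L(314.8,177,.052),L(334.3,177,.052),L(324,174.5,.052))
print("plate left edge",L(308,165,.052),"plate +y end",L(315,149.5,.052))
print("box front",L(200+140*.4,165,.05),"end",L(280,80+120/2.4,.05))
print("stick foot L,R,y", L(315.3,182,.0678),L(331.7,182,.0678),L(323,181.7,.0678))
print("tcp",(np.array([569.6,164.4])-o)@ex,(np.array([569.6,164.4])-o)@ey)
```

```text
172 []
173 []
174 []
175 [316 317 318 319 320 321 322 323 324 325 326 327 328 329 330 331 332]
176 [316 317 318 319 320 321 322 323 324 325 326 327 328 329 330 331 332]
177 [316 317 318 319 320 321 322 323 324 325 326 327 328 329 330 331 332]
178 [316 317 318 319 320 321 322 323 325 326 327 328 329 330 331 332]
179 [316 317 318 319 320 321 322 323 324 325 326 327 328 329 330 331 332]
180 [316 317 318 319 320 321 322 323 324 325 326 327 328 329 330 331 332]
181 [316 317 318 319 320 321 322 323 324 325 326 327 328 329 330 331 332]
hole L,R,+y rim [ 5.2 41.2] [22.8 41.2] [13.5 43.5]
plate left edge [-0.9 52.1] plate +y end [ 5.5 66. ]
box front [-48.   51.8] end [-25.3  82.9]
stick foot L,R,y [ 5.9 39.9] [20.1 39.9] [12.6 40.1]
tcp 12.366959202232975 34.47242840431037
```

Emit:
servo_tool(
  motion=[
    {"offset": [0,0.0024,0.0004],"roll": 0,"claw": -1},
    {"offset": [0.006,0,0],"roll": 0,"claw": -1},
    {"offset": [0.004,0,0],"roll": 0,"claw": -1},
    {"offset": [0,0,0],"roll": 0,"claw": -1},
  ],
)

```text
clock: 13.28
tool_pos: [0.572, 0.1637, 0.1977]
orientation: [-55.8, 89.9, -150.0]
force: [-0.4, 0.6, -1.1]
opening: 0.0141
```

Run:
```python
from h import *
from plant import ctrl
ob=ctrl.get_obs();print(ob["clock"],ob["tool_pos"],ob["force"])
s=snap("wrist","e6");W=cloud(s);f=s["frame"]
c=f[140:220,290:360].astype(float);c=np.clip((c-30)*2.2,0,255).astype(np.uint8)
cv2.imwrite("pics/e6c.png",cv2.resize(c,(525,600),interpolation=cv2.INTER_NEAREST))
t=W[...,2]<.034
for v in range(172,192): print(v,np.flatnonzero(t[v,310:340])+310,[int(round(x*1000)) if x==x else -1 for x in W[v,312:338:2,2]])
```

```text
13.275 [0.57197094 0.16373577 0.19767266] [-0.43329118  0.62303684 -1.12058802]
172 [] [52, 51, 52, 51, 51, 53, 52, 51, 51, 51, 52, 52, 135]
173 [] [52, 52, 51, 52, 51, 51, 52, 53, 51, 52, 51, 52, 134]
174 [] [52, 51, 50, 52, 53, 52, 52, 52, 52, 52, 51, 52, 135]
175 [] [52, 52, 51, 52, 51, -1, 51, 51, 52, 52, 51, 52, 135]
176 [] [53, 52, 53, 53, 53, 52, 52, 52, 52, 52, 51, 52, 135]
177 [] [51, 52, 51, 52, 52, 52, 52, 52, 52, 52, 52, 50, 135]
178 [] [51, 52, 52, 52, 52, 52, 51, 51, 52, 52, 51, 50, 135]
179 [] [51, 51, 52, 52, 52, 52, 52, 52, 51, 51, 53, 52, 135]
180 [315 316 317 318 319 320 321 322 323 324 325 326 327 328 329 330 331 332] [52, 48, 28, 27, 28, 27, 29, 26, 28, 29, 28, 52, 134]
181 [315 316 317 318 319 320 321 322 323 324 325 326 327 328 329 330 331 332] [50, 47, 27, 28, 29, 29, 28, 29, 28, 27, 27, 52, 135]
182 [315 331 332] [52, 47, 61, 60, 60, 60, 61, 62, 61, 60, 27, 52, 135]
183 [331 332] [52, 47, 64, 66, 66, 64, 65, 64, 66, 63, 27, 52, 135]
184 [331 332] [52, 48, 69, 69, 69, 69, 69, 68, 69, 68, 29, 52, 135]
185 [331 332] [52, 48, 73, 72, 73, 73, 73, 73, 73, 74, 28, 53, 134]
186 [331 332] [51, 48, 78, 77, 76, 78, 76, 76, 77, 76, 29, 51, 134]
187 [332] [52, 49, 81, 79, 79, 82, 81, 80, 80, 80, 28, 51, 135]
188 [332] [51, 79, 83, 85, 84, 84, 84, 84, 85, 84, 27, 51, 134]
189 [332] [51, 84, 87, 87, 87, 87, 88, 88, 89, 88, 28, 52, 135]
190 [332] [52, 89, 91, 91, 91, 91, 92, 91, 91, 91, 28, 52, 134]
191 [332] [52, 92, 94, 94, 94, 95, 94, 94, 95, 94, 28, 51, 135]
```

View pics/e6c.png

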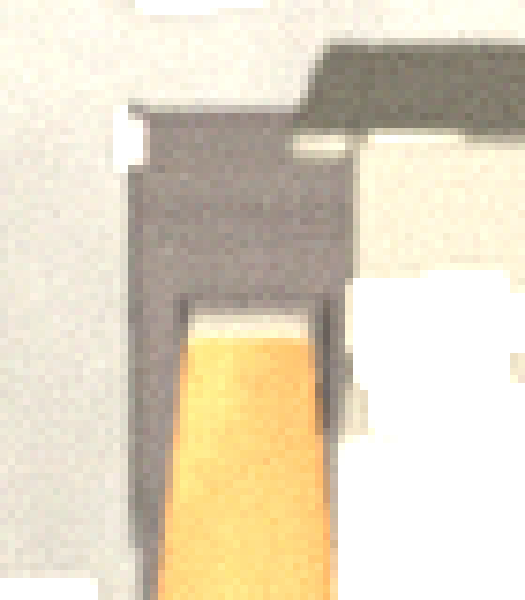

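Run:
```python
from h import *
s=dict(np.load("e6.npz"))
th=np.radians(-4.1);ex=np.array([np.sin(th),-np.cos(th)]);ey=np.array([np.cos(th),np.sin(th)]);o=np.array([536.1,179.2])
L=lambda u,v,z:np.round([(ray(s,u,v,z)[:2]*1000-o)@ex,(ray(s,u,v,z)[:2]*1000-o)@ey],1)
print("hole",L(314.5,180,.052),L(332.7,180,.052),"rim",L(323,179.5,.052),"plate",L(307.5,170,.052))
print("stick",L(315,181.6,.058),L(331,181.6,.058))
```

```text
hole [ 5.6 42.9] [21.6 42.9] rim [13.1 43.3] plate [-0.5 51.8]
stick [ 6.1 42.7] [20.  42.7]
```

Emit:
servo_tool(
  motion=[
    {"offset": [0.002,-0.0003,0.0004],"roll": 0,"claw": -1},
    {"offset": [0.002,0,0],"roll": 0,"claw": -1},
    {"offset": [0.002,0,0],"roll": 0,"claw": -1},
    {"offset": [0.001,0,0],"roll": 0,"claw": -1},
    {"offset": [0.001,0,0],"roll": 0,"claw": -1},
  ],
)

```text
clock: 13.95
tool_pos: [0.5719, 0.1635, 0.1902]
orientation: [-40.6, 90.0, -134.8]
force: [0.5, 1.1, 0.2]
opening: 0.0136
```

Emit:
servo_tool(
  motion=[
    {"offset": [0.001,0,0],"roll": 0,"claw": -1},
    {"offset": [0.001,0,0],"roll": 0,"claw": -1},
  ],
)

```text
clock: 14.2
tool_pos: [0.572, 0.1635, 0.1882]
orientation: [131.6, 90.0, 37.4]
force: [0.4, 1.2, 0.5]
opening: 0.0137
```

Emit:
servo_tool(
  motion=[
    {"offset": [0.002,0,0],"roll": 0,"claw": -1},
    {"offset": [0.002,0,0],"roll": 0,"claw": -1},
    {"offset": [0.002,0,0],"roll": 0,"claw": -1},
    {"offset": [0,0,0],"roll": 0,"claw": -1},
  ],
)

```text
clock: 14.7
tool_pos: [0.5718, 0.1635, 0.182]
orientation: [-59.3, 90.0, -153.4]
force: [0.6, 0.5, -0.9]
opening: 0.0137
```

Emit:
servo_tool(
  motion=[
    {"offset": [0.002,0,0],"roll": 0,"claw": -1},
    {"offset": [0.002,0,0],"roll": 0,"claw": -1},
    {"offset": [0.002,0,0],"roll": 0,"claw": -1},
    {"offset": [0,0,0],"roll": 0,"claw": -1},
  ],
)

```text
clock: 15.2
tool_pos: [0.5718, 0.1635, 0.176]
orientation: [-60.3, 90.0, -154.5]
force: [-0.5, 2.0, -1.0]
opening: 0.0139
```

Emit:
servo_tool(
  motion=[
    {"offset": [0.002,0,0],"roll": 0,"claw": -1},
    {"offset": [0.002,0,0],"roll": 0,"claw": -1},
    {"offset": [0.001,0,0],"roll": 0,"claw": -1},
    {"offset": [0,0,0],"roll": 0,"claw": -1},
  ],
)

```text
clock: 15.7
tool_pos: [0.5719, 0.1635, 0.1712]
orientation: [-56.4, 90.0, -150.5]
force: [-0.2, 0.6, -1.0]
opening: 0.0138
```

Emit:
servo_tool(
  motion=[
    {"offset": [0.001,0,0],"roll": 0,"claw": -1},
    {"offset": [0.001,0,0],"roll": 0,"claw": -1},
    {"offset": [0,0,0],"roll": 0,"claw": -1},
  ],
)

```text
clock: 16.08
tool_pos: [0.5719, 0.1635, 0.1692]
orientation: [-70.6, 90.0, -164.8]
force: [0.7, 0.8, -0.4]
opening: 0.0136
```

Emit:
servo_tool(
  motion=[
    {"offset": [0.001,0,0],"roll": 0,"claw": -1},
    {"offset": [0,0,0],"roll": 0,"claw": -1},
  ],
)

```text
clock: 16.32
tool_pos: [0.5719, 0.1635, 0.1682]
orientation: [-69.5, 90.0, -163.6]
force: [-0.4, 0.8, -0.6]
opening: 0.0138
```

Emit:
servo_tool(
  motion=[
    {"offset": [0.001,0,0],"roll": 0,"claw": -1},
    {"offset": [0,0,0],"roll": 0,"claw": -1},
  ],
)

```text
clock: 16.58
tool_pos: [0.5722, 0.1635, 0.1678]
orientation: [102.1, 90.0, 8.0]
force: [-1.1, 0.4, 4.3]
opening: 0.0138
```

Emit:
servo_tool(
  motion=[
    {"offset": [0,0,0],"roll": 0,"claw": -0.62},
    {"offset": [0,0,0],"roll": 0,"claw": -0.54},
    {"offset": [0,0,0],"roll": 0,"claw": -0.46},
    {"offset": [0,0,0],"roll": 0,"claw": -0.38},
    {"offset": [0,0,0],"roll": 0,"claw": -0.3},
    {"offset": [0,0,0],"roll": 0,"claw": -0.2},
    {"offset": [0,0,0],"roll": 0,"claw": -0.1},
    {"offset": [0,0,0],"roll": 0,"claw": 0.1},
    {"offset": [0,0,0],"roll": 0,"claw": 0.4},
    {"offset": [0,0,0],"roll": 0,"claw": 0.6},
    {"offset": [0,0,0],"roll": 0,"claw": 0.6},
    {"offset": [0,0,0],"roll": 0,"claw": 0.6},
  ],
)

```text
clock: 18.08
tool_pos: [0.5719, 0.1635, 0.1673]
orientation: [43.9, 90.0, -50.3]
force: [0.5, 0.3, 0.0]
opening: 0.0695
```

Run:
```python
from h import *
from plant import ctrl
o=ctrl.get_obs();print(o["clock"],o["tool_pos"],o["force"],o["opening"])
w=snap("wrist","f1");s=snap("side","f1s")
im=np.vstack([cv2.resize(w["frame"][80:330,200:520],(384,300)),cv2.resize(s["frame"][100:280,230:460],(384,300))]);cv2.imwrite("pics/f1b.png",im)
```

```text
18.075 [0.57194433 0.16349846 0.16728907] [0.49532241 0.26010917 0.00540505] 0.06945503165045966
```

View pics/f1b.png

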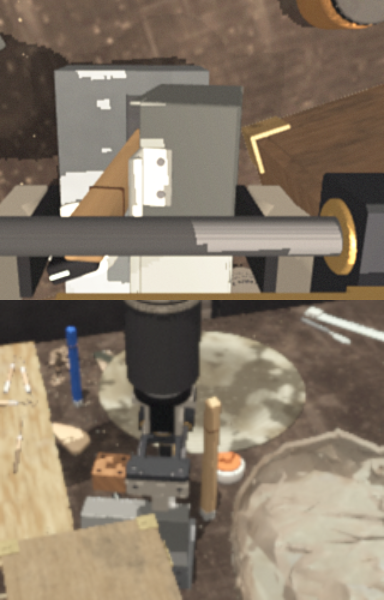

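Emit:
servo_tool(
  motion=[
    {"offset": [0,0,0],"roll": 0,"claw": 1},
    {"offset": [0,0,0],"roll": 0,"claw": 1},
    {"offset": [0,0,0],"roll": 0,"claw": 1},
  ],
)

```text
clock: 18.55
tool_pos: [0.5719, 0.1635, 0.1673]
orientation: [133.3, 90.0, 39.1]
force: [0.2, 0.1, -0.7]
opening: 0.0869
```

Run:
```python
from h import *
w=snap("wrist","f2");W=cloud(w)
cv2.imwrite("pics/f2b.png",cv2.resize(w["frame"][120:370,150:470],(800,600)))
o=np.array([536.1,179.2]);th=np.radians(-4.1);ex=np.array([np.sin(th),-np.cos(th)]);ey=np.array([np.cos(th),np.sin(th)])
P=W.reshape(-1,3)*1000;X=(P[:,:2]-o)@ex;Y=(P[:,:2]-o)@ey;Z=P[:,2]
col=w["frame"].reshape(-1,3).astype(int);wood=(col[:,2]-col[:,0]>40)
for z in range(60,200,10):
    m=wood&(abs(Z-z)<5)&(abs(X)<50)&(Y>15)&(Y<60)
    if m.sum(): print(z,m.sum(),np.round([np.percentile(X[m],q) for q in(3,50,97)],1),np.round(np.percentile(Y[m],[3,97]),1))
```

```text
60 11 [4.2 6.1 7. ] [42.9 43.2]
70 20 [3.1 5.1 7.2] [42.9 43.4]
80 27 [1.1 4.4 7.4] [42.8 43.4]
90 43 [0.1 4.1 7.6] [42.8 43.5]
100 55 [-1.3  3.2  7.4] [42.9 43.6]
110 59 [-2.6  1.6  5.7] [42.9 43.5]
120 64 [-4.3 -0.4  3.5] [42.9 43.5]
130 80 [-5.6 -1.2  3.1] [43.  43.6]
140 114 [-6.9 -1.3  3.9] [42.8 43.9]
150 178 [-8.3 -1.2  4.3] [34.8 43.7]
160 274 [-9.6 -0.4  3.9] [33.1 43.8]
170 303 [-11.1  -2.5   2.5] [35.5 43.7]
180 307 [-12.6  -4.8   1.2] [39.9 43.8]
190 170 [-38.1  -8.3  -0.9] [42.9 46.6]
```

View pics/f2b.png

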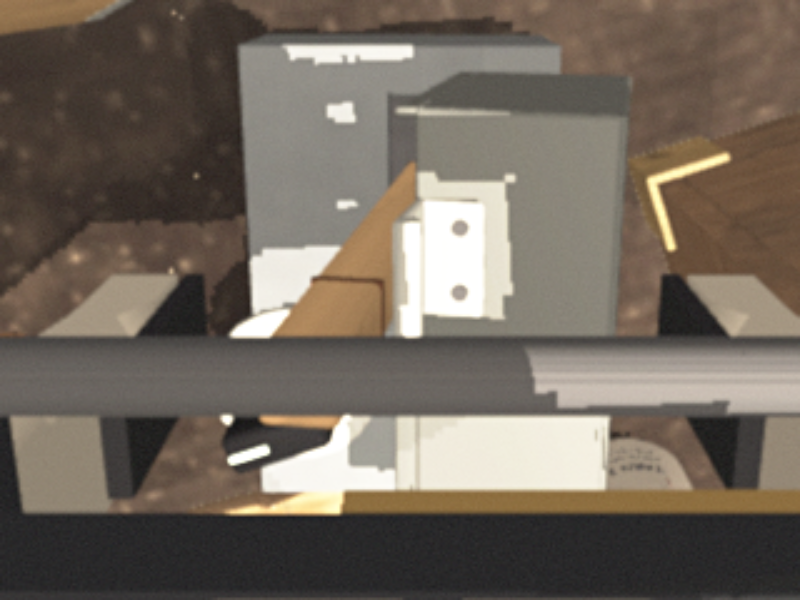

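Stick seated, leaning about 0.13 rad forward with the tab on it, and the fingers are clear. Rising straight up, then moving to view the knob.

Emit:
servo_tool(
  motion=[
    {"offset": [-0.01,0,0],"roll": 0,"claw": 1},
    {"offset": [-0.02,0,0],"roll": 0,"claw": 1},
    {"offset": [-0.02,0,0],"roll": 0,"claw": 1},
    {"offset": [-0.025,0,0],"roll": 0,"claw": 1},
    {"offset": [-0.025,0,0],"roll": 0,"claw": 1},
    {"offset": [0,-0.0193,-0.0246],"roll": 0,"claw": 1},
    {"offset": [0,-0.0193,-0.0246],"roll": 0,"claw": 1},
    {"offset": [0,-0.0193,-0.0246],"roll": 0,"claw": 0},
    {"offset": [0,-0.0193,-0.0246],"roll": 0,"claw": -1},
    {"offset": [0,-0.0193,-0.0246],"roll": 0,"claw": -1},
  ],
)

```text
clock: 19.85
tool_pos: [0.4841, 0.294, 0.2682]
orientation: [134.4, 89.9, 40.3]
force: [-0.2, 1.4, -0.3]
opening: 0.0631
```

Emit:
servo_tool(
  motion=[
    {"offset": [0,0,0],"roll": 9.8,"claw": -1},
    {"offset": [0,0,0],"roll": 9.8,"claw": -1},
    {"offset": [0,0,0],"roll": 9.8,"claw": -1},
    {"offset": [0,0,0],"roll": 9.8,"claw": -1},
    {"offset": [0,0,0],"roll": 9.8,"claw": -1},
    {"offset": [0,0,0],"roll": 9.8,"claw": -1},
    {"offset": [0,0,0],"roll": 9.8,"claw": -1},
    {"offset": [0,0,0],"roll": 9.8,"claw": -1},
    {"offset": [0,0,0],"roll": 0,"claw": -1},
  ],
)

```text
clock: 20.98
tool_pos: [0.4847, 0.2932, 0.268]
orientation: [-149.2, 90.0, 38.3]
force: [-0.2, -0.2, -0.2]
opening: 0.0005
```

Run:
```python
from h import *
from plant import ctrl
o=ctrl.get_obs();print(o["clock"],o["tool_pos"],yaw(o),o["opening"],o["joint_pos"])
w=snap("wrist","g1");W=cloud(w)
o=np.array([536.1,179.2]);th=np.radians(-4.1);ex=np.array([np.sin(th),-np.cos(th)]);ey=np.array([np.cos(th),np.sin(th)])
P=W.reshape(-1,3)*1000;X=(P[:,:2]-o)@ex;Y=(P[:,:2]-o)@ey;Z=P[:,2]
m=(Z>86)&(Z<102)&(abs(X+34)<28)&(abs(Y+36)<28)
k=cv2.minAreaRect(np.column_stack([X,Y])[m].astype(np.float32));print("bar top",m.sum(),k,np.median(Z[m]))
mx=np.column_stack([X,Y])[m];c=mx.mean(0);u,s_,v=np.linalg.svd(mx-c,full_matrices=False);print(c,v[0],np.arctan(v[0][1]/v[0][0]))
```

```text
20.975 [0.484672   0.29320029 0.26795708] -82.48648353428844 0.0005174710159875129 [ 5.09691462e+01  8.90238936e+00 -9.60820047e+00  9.10939008e-03
 -7.14510810e+01 -4.34585306e+01]
bar top 557 ((-33.98459243774414, -36.49629211425781), (32.33001708984375, 13.974444389343262), 20.07807731628418) 93.47207839146843
[-33.84152331 -36.51056168] [-0.93913187 -0.34355689] 0.35070171330581673
```

View pics/g1.png

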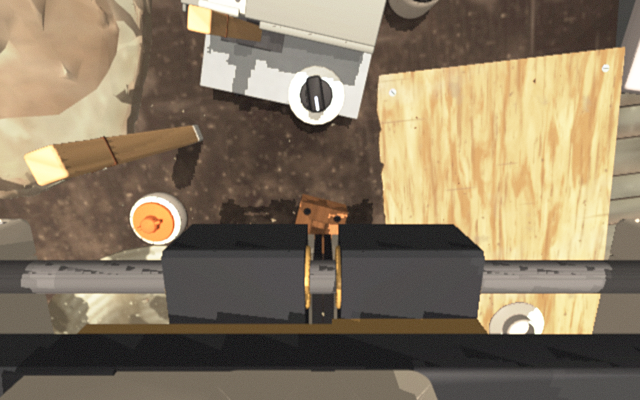

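Run:
```python
from h import *
s=dict(np.load("g1.npz"));W=cloud(s)
tcp=np.array([.4847,.2932,.268]);psi=np.radians(-82.5);ty=np.array([np.cos(psi),np.sin(psi),0]);tz=np.array([np.sin(psi),-np.cos(psi),0])
for v in (232,245,260,280,300,320):
    print(v,[(u,)+tuple(int(round(1000*x)) for x in ((W[v,u]-tcp)@tz,(W[v,u]-tcp)@ty,(W[v,u]-tcp)[2])) for u in (100,180,240,300,312,322,332,345,400,470)])
```

```text
232 [(100, -287, -89, -269), (180, -177, -83, -254), (240, -20, 38, 77), (300, -5, 38, 77), (312, -13, -78, -241), (322, -1, -81, -251), (332, 11, -74, -232), (345, 6, 38, 77), (400, 19, 38, 77), (470, 184, -83, -257)]
245 [(100, -289, -106, -268), (180, -31, 38, 86), (240, -18, 38, 85), (300, -5, 38, 86), (312, -4, 11, 18), (322, -1, -91, -232), (332, 4, 11, 19), (345, 5, 39, 87), (400, 17, 39, 87), (470, 33, 38, 85)]
260 [(100, -54, 32, 79), (180, -30, 36, 89), (240, -17, 37, 90), (300, -5, 37, 89), (312, -2, 32, 79), (322, 0, 31, 78), (332, 2, 31, 78), (345, 5, 37, 90), (400, 16, 37, 89), (470, 31, 37, 90)]
280 [(100, -52, 29, 84), (180, -30, 32, 90), (240, -18, 32, 90), (300, -5, 32, 90), (312, -2, 29, 84), (322, 0, 29, 83), (332, 2, 29, 84), (345, 5, 32, 90), (400, 16, 32, 90), (470, 32, 32, 89)]
300 [(100, -286, -173, -246), (180, -31, 27, 89), (240, -18, 27, 90), (300, -5, 27, 89), (312, -4, 1, 45), (322, -1, -185, -268), (332, 3, 1, 45), (345, 5, 27, 89), (400, 17, 28, 90), (470, 32, 28, 90)]
320 [(100, -290, -201, -244), (180, -31, 23, 90), (240, -18, 22, 90), (300, -5, 22, 89), (312, -4, -7, 46), (322, -1, -216, -268), (332, 2, 22, 88), (345, 5, 23, 90), (400, 17, 23, 91), (470, 32, 23, 90)]
```

Emit:
servo_tool(
  motion=[
    {"offset": [0,0.0159,0.0137],"roll": 0,"claw": -1},
    {"offset": [0,0.0159,0.0137],"roll": 0,"claw": -1},
    {"offset": [0,0.0159,0.0137],"roll": 0,"claw": -1},
    {"offset": [0.03,0,0],"roll": 0,"claw": -1},
    {"offset": [0.03,0,0],"roll": 0,"claw": -1},
    {"offset": [0.03,0,0],"roll": 0,"claw": -1},
    {"offset": [0.03,0,0],"roll": 0,"claw": -1},
    {"offset": [0.03,0,0],"roll": 0,"claw": -1},
    {"offset": [0.03,0,0],"roll": 0,"claw": -1},
    {"offset": [0.018,0,0],"roll": 0,"claw": -1},
    {"offset": [0,0,0],"roll": 0,"claw": -1},
  ],
)

```text
clock: 22.4
tool_pos: [0.4492, 0.2394, 0.0685]
orientation: [40.8, 89.9, -131.8]
force: [0.4, -0.2, 0.4]
opening: 0.0006
```

Run:
```python
from h import *
from plant import ctrl
ob=ctrl.get_obs();print(ob["clock"],ob["tool_pos"],yaw(ob),ob["force"])
o=np.array([536.1,179.2]);th=np.radians(-4.1);ex=np.array([np.sin(th),-np.cos(th)]);ey=np.array([np.cos(th),np.sin(th)])
p=ob["tool_pos"][:2]*1000-o;print(p@ex,p@ey)
snap("wrist","g2")
```

```text
22.4 [0.44915935 0.23942949 0.06849743] -82.51861561818397 [ 0.36847346 -0.1673308   0.35035722]
-53.859319607125336 -91.02440303006821
```

View pics/g2.png

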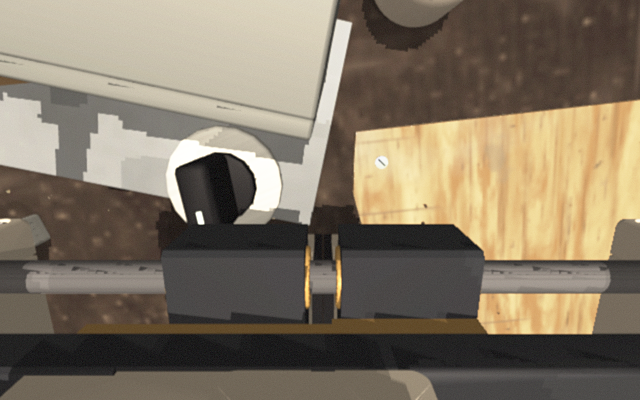

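Emit:
servo_tool(
  motion=[
    {"offset": [0,0.001,-0.0049],"roll": 0,"claw": -1},
    {"offset": [0,0.001,-0.0049],"roll": 0,"claw": -1},
    {"offset": [0,0.001,-0.0049],"roll": 0,"claw": -1},
    {"offset": [0,0,0],"roll": 0,"claw": -1},
  ],
)

```text
clock: 22.95
tool_pos: [0.4655, 0.2395, 0.0694]
orientation: [-147.9, 90.0, 39.5]
force: [-0.4, -0.2, 0.1]
opening: 0.0001
```

Emit:
servo_tool(
  motion=[
    {"offset": [0,0.0006,-0.0029],"roll": 0,"claw": -1},
    {"offset": [0,0.0006,-0.0029],"roll": 0,"claw": -1},
    {"offset": [0,0,0],"roll": 0,"claw": -1},
  ],
)

```text
clock: 23.32
tool_pos: [0.4711, 0.239, 0.0692]
orientation: [59.8, 90.0, -112.7]
force: [-0.2, 0.6, 0.4]
opening: 0.0005
```

Emit:
servo_tool(
  motion=[
    {"offset": [0,0.0006,-0.0029],"roll": 0,"claw": -1},
    {"offset": [0,0.0006,-0.0029],"roll": 0,"claw": -1},
    {"offset": [0,0,0],"roll": 0,"claw": -1},
  ],
)

```text
clock: 23.7
tool_pos: [0.4771, 0.2387, 0.0692]
orientation: [-143.0, 90.0, 44.4]
force: [0.3, -0.1, 0.3]
opening: 0.0001
```

```bash
cat >> h.py <<'E'
O=np.array([536.1,179.2]);th=np.radians(-4.1);ex=np.array([np.sin(th),-np.cos(th)]);ey=np.array([np.cos(th),np.sin(th)])
def knob(w):
    W=cloud(w);P=W.reshape(-1,3)*1000;X=(P[:,:2]-O)@ex;Y=(P[:,:2]-O)@ey;Z=P[:,2]
    m=(Z>86)&(Z<100)&(abs(X+34)<22)&(abs(Y+36)<22)&(w["frame"].reshape(-1,3).max(1)<90)
    q=np.column_stack([X,Y])[m];c=q.mean(0);v=np.linalg.svd(q-c,full_matrices=False)[2];return m.sum(),c,np.arctan(v[0][1]/v[0][0]),cv2.minAreaRect(q.astype(np.float32))
E
python3 - <<'E'
from h import *
from plant import ctrl
ob=ctrl.get_obs();print(ob["clock"],ob["tool_pos"],ob["force"]);p=ob["tool_pos"][:2]*1000-O;print(p@ex,p@ey)
w=snap("wrist","g3");print(knob(w))
E
```

```text
23.7 [0.47705742 0.23871047 0.06923189] [ 0.32153611 -0.05829139  0.27383141]
-55.13677652219523 -63.14632711059605
(np.int64(1863), array([-27.29272585, -35.60762883]), np.float64(0.5674930885055316), ((-36.098426818847656, -40.04338836669922), (40.98078155517578, 17.73004150390625), 34.43074035644531))
```

View pics/g3.png

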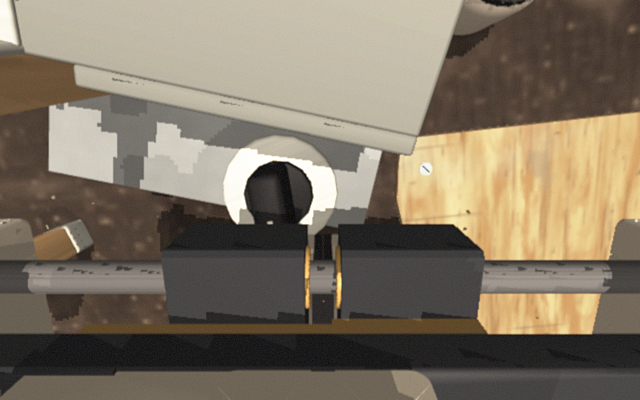

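Emit:
servo_tool(
  motion=[
    {"offset": [0,0.0006,-0.0029],"roll": 0,"claw": -1},
    {"offset": [0,0.0006,-0.0029],"roll": 0,"claw": -1},
    {"offset": [0,0,0],"roll": 0,"claw": -1},
  ],
)

```text
clock: 24.12
tool_pos: [0.4826, 0.2403, 0.0693]
orientation: [-105.0, 89.8, 82.4]
force: [-5.4, 10.1, -1.0]
opening: -0.0
```

Emit:
servo_tool(
  motion=[
    {"offset": [0,0.0006,-0.0029],"roll": 0,"claw": -1},
    {"offset": [0,0.0006,-0.0029],"roll": 0,"claw": -1},
    {"offset": [0,0,0],"roll": 0,"claw": -1},
  ],
)

```text
clock: 24.5
tool_pos: [0.4896, 0.2412, 0.0695]
orientation: [-124.5, 89.7, 63.0]
force: [-2.7, 13.4, -3.3]
opening: 0.0004
```

Emit:
servo_tool(
  motion=[
    {"offset": [0,0.0006,-0.0029],"roll": 0,"claw": -1},
    {"offset": [0,0,0],"roll": 0,"claw": -1},
  ],
)

```text
clock: 24.75
tool_pos: [0.4929, 0.2408, 0.0695]
orientation: [-129.1, 89.7, 58.4]
force: [-0.7, 11.5, -4.5]
opening: 0.0004
```

Run:
```python
from h import *
from plant import ctrl
ob=ctrl.get_obs();print(ob["clock"],ob["tool_pos"],ob["force"]);p=ob["tool_pos"][:2]*1000-O;print(p@ex,p@ey)
w=snap("wrist","g4");cv2.imwrite("pics/g4b.png",cv2.resize(w["frame"][100:260,180:420],(720,480)))
```

```text
24.75 [0.49285155 0.24079549 0.06951601] [-0.68173149 11.50581213 -4.50374375]
-58.345704443800514 -47.54168874802407
```

View pics/g4b.png

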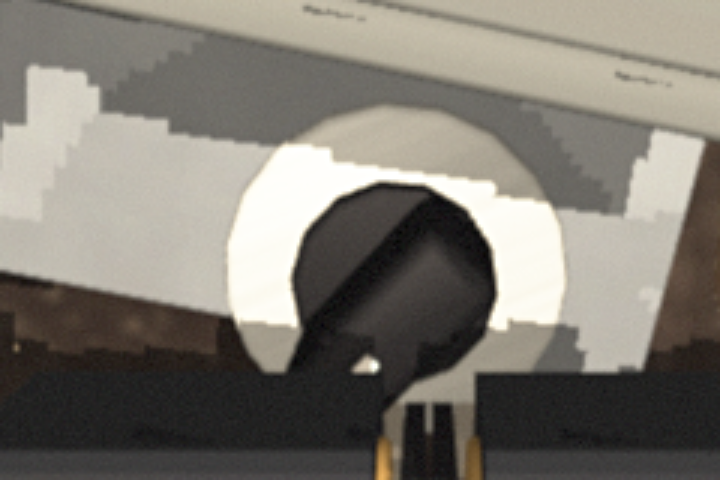

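Emit:
servo_tool(
  motion=[
    {"offset": [0,-0.0008,0.004],"roll": 0,"claw": -1},
    {"offset": [0,-0.0008,0.004],"roll": 0,"claw": -1},
    {"offset": [0,0.0025,0.0005],"roll": 0,"claw": -1},
    {"offset": [0,0,0],"roll": 0,"claw": -1},
  ],
)

```text
clock: 25.3
tool_pos: [0.483, 0.2349, 0.0691]
orientation: [38.8, 90.0, -133.7]
force: [0.3, -0.2, -0.4]
opening: 0.0004
```

Run:
```python
from h import *
from plant import ctrl
ob=ctrl.get_obs();print(ob["clock"],ob["tool_pos"],ob["force"]);p=ob["tool_pos"][:2]*1000-O;print(p@ex,p@ey)
w=snap("wrist","g5");cv2.imwrite("pics/g5b.png",cv2.resize(w["frame"][100:260,180:420],(720,480)))
W=cloud(w);P=W*1000
for v in range(160,232,8):
    print(v,[(u,int((P[v,u,:2]-O)@ex),int((P[v,u,:2]-O)@ey),int(P[v,u,2])) for u in range(270,350,8) if P[v,u,2]==P[v,u,2]])
```

```text
25.3 [0.48302194 0.234899   0.0691307 ] [ 0.28647446 -0.1772037  -0.41584622]
-51.761506557086015 -56.92455935098444
160 [(270, -15, -23, 55), (278, -14, -26, 55), (286, -13, -30, 55), (294, -12, -34, 56), (302, -12, -38, 55), (310, -11, -42, 55), (318, -10, -46, 54), (326, -9, -50, 55), (334, -9, -54, 50), (342, -8, -58, 49)]
168 [(270, -18, -23, 55), (278, -18, -27, 55), (286, -17, -31, 56), (294, -16, -35, 56), (302, -15, -39, 55), (310, -14, -43, 57), (318, -14, -46, 56), (326, -13, -50, 55), (334, -12, -54, 55), (342, -12, -58, 50)]
176 [(270, -21, -25, 61), (278, -20, -29, 63), (286, -19, -32, 63), (294, -19, -36, 63), (302, -17, -40, 66), (310, -19, -43, 55), (318, -18, -47, 55), (326, -17, -51, 55), (334, -16, -55, 55), (342, -16, -59, 51)]
184 [(270, -24, -26, 64), (278, -24, -29, 63), (286, -23, -33, 63), (294, -18, -37, 80), (302, -17, -41, 82), (310, -19, -44, 69), (318, -22, -48, 56), (326, -21, -52, 55), (334, -20, -56, 55), (342, -19, -60, 56)]
192 [(270, -28, -26, 64), (278, -28, -30, 63), (286, -23, -35, 80), (294, -19, -38, 93), (302, -18, -41, 92), (310, -19, -45, 
[... 254 characters left out ...]
4, 55), (334, -28, -58, 55), (342, -27, -61, 57)]
208 [(270, -32, -29, 76), (278, -26, -33, 93), (286, -26, -36, 93), (294, -25, -40, 93), (302, -25, -43, 92), (310, -24, -46, 93), (318, -23, -49, 93), (326, -33, -54, 56), (334, -32, -58, 56), (342, -32, -62, 55)]
216 [(270, -30, -31, 92), (278, -29, -34, 93), (286, -28, -37, 94), (294, -28, -40, 92), (302, -27, -43, 93), (310, -27, -46, 93), (318, -36, -51, 63), (326, -37, -55, 55), (334, -36, -59, 55), (342, -35, -63, 55)]
224 [(270, -16, -35, 140), (278, -16, -37, 140), (286, -16, -39, 140), (294, -15, -42, 141), (302, -15, -44, 140), (310, -40, -48, 64), (318, -42, -52, 55), (326, -41, -56, 56), (334, -41, -60, 55), (342, -13, -54, 140)]
```

View pics/g5b.png

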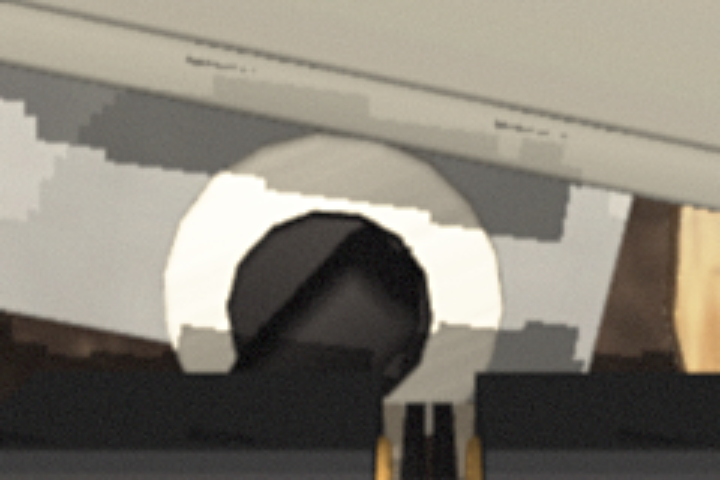

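```bash
cat > kb.py <<'E'
from h import *
def kang(w):
    W=cloud(w);P=W.reshape(-1,3)*1000;X=(P[:,:2]-O)@ex;Y=(P[:,:2]-O)@ey;Z=P[:,2]
    v,u=np.mgrid[0:400,0:640]
    m=(abs(Z-93.5)<3)&(abs(X+34)<24)&(abs(Y+36)<24)&(v.ravel()<224)
    mm=m.reshape(400,640)
    # +y-side edge: leftmost col per row
    e=[]
    for r in range(190,223):
        c=np.flatnonzero(mm[r])
        if len(c)>4: e.append(ray(w,c[0]-.5,r,.094)[:2]*1000)
    e=np.array(e);q=np.column_stack([(e-O)@ex,(e-O)@ey]).astype(np.float32)
    vx,vy,x0,y0=cv2.fitLine(q,cv2.DIST_HUBER,0,.01,.01).ravel()
    # distance of axis to the line (expect 7)
    d=(np.array([-34,-36.3])-[x0,y0])@np.array([-vy,vx])
    return len(q),np.arctan(vy/vx),d,q[::5].tolist()
if __name__=="__main__":
    import sys;print(kang(dict(np.load(sys.argv[1]))))
E
python3 kb.py g5.npz; python3 kb.py g2.npz
```

```text
(33, np.float32(-0.55495554), np.float64(-7.112397842876632), [[-18.447078704833984, -37.401676177978516], [-20.730756759643555, -36.23052978515625], [-23.110145568847656, -34.66720962524414], [-25.507356643676758, -33.09217834472656], [-27.76405143737793, -32.27794647216797], [-30.2764835357666, -30.294235229492188], [-32.72807693481445, -28.684741973876953]])
(33, np.float32(0.34853068), np.float64(-5.180997508733864), [[-29.159404754638672, -29.044063568115234], [-31.073179244995117, -29.62442970275879], [-32.92266845703125, -30.590471267700195], [-34.864715576171875, -31.18092155456543], [-36.821285247802734, -31.775785446166992], [-38.792537689208984, -32.37511444091797], [-40.6989860534668, -33.3660774230957]])
```

Emit:
servo_tool(
  motion=[
    {"offset": [0,0.0006,-0.0029],"roll": 0,"claw": -1},
    {"offset": [0,0.0004,-0.002],"roll": 0,"claw": -1},
    {"offset": [0,0,0],"roll": 0,"claw": -1},
  ],
)

```text
clock: 25.72
tool_pos: [0.4854, 0.2346, 0.0688]
orientation: [6.8, 89.7, -165.9]
force: [-16.7, 5.5, 8.6]
opening: 0.0003
```

Emit:
servo_tool(
  motion=[
    {"offset": [0,0.0003,-0.0015],"roll": 0,"claw": -1},
    {"offset": [0,0,0],"roll": 0,"claw": -1},
  ],
)

```text
clock: 25.98
tool_pos: [0.4857, 0.2345, 0.0688]
orientation: [5.1, 89.6, -167.5]
force: [-23.7, 6.6, 14.6]
opening: 0.0002
```

Emit:
servo_tool(
  motion=[
    {"offset": [0,0.0003,-0.0015],"roll": 0,"claw": -1},
    {"offset": [0,0,0],"roll": 0,"claw": -1},
  ],
)

```text
clock: 26.22
tool_pos: [0.486, 0.2344, 0.0687]
orientation: [4.0, 89.5, -168.6]
force: [-30.3, 7.8, 17.9]
opening: 0.0004
```

Run:
```python
from kb import *
w=snap("wrist","g6");print(kang(w))
```

```text
(32, np.float32(-0.5986723), np.float64(-7.206148506686711), [[-17.507078170776367, -38.855865478515625], [-19.854846954345703, -37.32149124145508], [-22.296724319458008, -35.393714904785156], [-24.678865432739258, -33.83567428588867], [-27.000774383544922, -32.651309967041016], [-29.495397567749023, -30.6854190826416], [-31.930173873901367, -29.092952728271484]])
```

Emit:
servo_tool(
  motion=[
    {"offset": [0,-0.001,0.005],"roll": 0,"claw": -1},
    {"offset": [0,-0.0015,0.0075],"roll": 0,"claw": -1},
    {"offset": [0,-0.0015,0.0075],"roll": 0,"claw": -1},
    {"offset": [0,0,0],"roll": 0,"claw": -1},
  ],
)

```text
clock: 26.78
tool_pos: [0.4707, 0.2362, 0.0693]
orientation: [144.8, 90.0, -27.7]
force: [0.3, 0.0, 0.1]
opening: 0.0008
```

Run:
```python
from kb import *
w=snap("wrist","g7");print(kang(w))
```

```text
(33, np.float32(-0.6114848), np.float64(-6.8560373919865905), [[-21.690013885498047, -36.46314239501953], [-24.067174911499023, -34.859153747558594], [-26.462162017822266, -33.24313735961914], [-28.795780181884766, -32.00041961669922], [-31.306419372558594, -29.9744815826416], [-33.83611297607422, -27.933164596557617], [-36.30475616455078, -26.266176223754883]])
```

Bar at about −0.60 rad, so the knob is at its stop. Retreating up and clear, then a final look.

Emit:
servo_tool(
  motion=[
    {"offset": [0,-0.002,0.01],"roll": 0,"claw": -1},
    {"offset": [-0.03,0,0],"roll": 0,"claw": -1},
    {"offset": [-0.04,0,0],"roll": 0,"claw": -1},
    {"offset": [-0.04,0,0],"roll": 0,"claw": -1},
    {"offset": [-0.04,0,0],"roll": 0,"claw": -1},
    {"offset": [-0.04,0,0],"roll": 0,"claw": -1},
    {"offset": [0,-0.025,0],"roll": 0,"claw": -1},
    {"offset": [0,-0.03,0],"roll": 0,"claw": -1},
    {"offset": [0,-0.03,0],"roll": 0,"claw": -1},
    {"offset": [0,0,0],"roll": 0,"claw": -1},
    {"offset": [0,0,0],"roll": 0,"claw": -1},
  ],
)

```text
clock: 28.2
tool_pos: [0.4494, 0.321, 0.259]
orientation: [42.6, 90.0, -129.9]
force: [-0.3, 0.3, -1.3]
opening: 0.0005
```

Run:
```python
from h import *
from plant import ctrl
ob=ctrl.get_obs();print(ob["clock"],ob["tool_pos"],ob["force"])
w=snap("wrist","z1");sc=snap("scene","z2");sd=snap("side","z3")
W=cloud(w);P=W.reshape(-1,3)*1000;X=(P[:,:2]-O)@ex;Y=(P[:,:2]-O)@ey;Z=P[:,2]
m=(Z>86)&(Z<102)&(abs(X+34)<24)&(abs(Y+36)<24)
q=np.column_stack([X,Y])[m];c=q.mean(0);v=np.linalg.svd(q-c,full_matrices=False)[2][0];print("knob",m.sum(),c,np.arctan(v[1]/v[0]),cv2.minAreaRect(q.astype(np.float32)))
m=(Z>185)&(Z<205)&(abs(X)<40)&(Y>10)&(Y<65);print("stick top",m.sum(),np.c_[X,Y,Z][m].mean(0))
m=(Z>140)&(Z<170)&(abs(X-5)<25)&(Y>15)&(Y<60);print("tab",np.percentile(Z[m],98),X[m].min())
im=np.vstack([cv2.resize(w["frame"],(480,300)),np.hstack([cv2.resize(sc["frame"][100:300,240:440],(300,300)),cv2.resize(sd["frame"][100:300,230:430],(300,300))])[:, :480]]);cv2.imwrite("pics/z.png",im)
```

```text
28.2 [0.44936854 0.32100982 0.25899786] [-0.28200792  0.28153138 -1.2789344 ]
knob 661 [-34.22267823 -37.18385614] -0.6026046296738999 ((-33.91691207885742, -36.70014953613281), (14.403650283813477, 31.891849517822266), 57.115264892578125)
stick top 0 [nan nan nan]<stdin>:8: RuntimeWarning: Mean of empty slice.
  ret = um.true_divide(
Traceback (most recent call last):
IndexError: index -1 is out of bounds for axis 0 with size 0
```

Knob at −0.603 rad, so trim ≈ 1.20. The stick is outside this view, so I'll check it in the fixed cameras.

Run:
```python
from h import *
w,sc,sd=[dict(np.load(f"z{i}.npz")) for i in (1,2,3)]
im=np.vstack([cv2.resize(w["frame"],(600,375))[:280],np.hstack([cv2.resize(sc["frame"][100:300,240:440],(300,300)),cv2.resize(sd["frame"][100:300,230:430],(300,300))])]);cv2.imwrite("pics/z.png",im)
for n,s in (("scene",sc),("side",sd),("wrist",w)):
    W=cloud(s);P=W.reshape(-1,3)*1000;X=(P[:,:2]-O)@ex;Y=(P[:,:2]-O)@ey;Z=P[:,2]
    m=(Z>175)&(Z<205)&(abs(X+5)<30)&(Y>15)&(Y<60)
    print(n,m.sum(),np.median(np.c_[X,Y,Z][m],0),np.max(Z[m],initial=0))
```

```text
scene 61 [ -3.30123393  33.89522892 190.71242763] 200.31369035122125
side 76 [ -2.40270775  35.64029506 188.74477953] 200.49518753600205
wrist 0 [nan nan nan] 0.0
  return _methods._mean(a, axis=axis, dtype=dtype,
  ret = um.true_divide(
```

View pics/z.png

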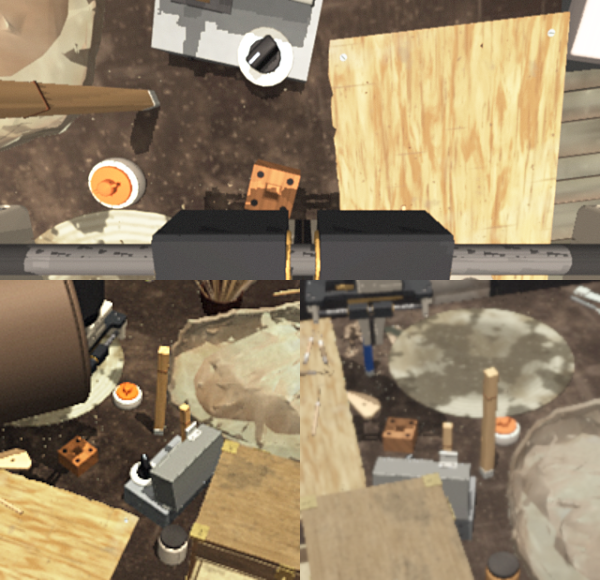

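Run:
```python
from plant import ctrl
print(ctrl.get_obs()["clock"]);print(ctrl.close_job())
```

```text
28.35
the job is handed in; nothing more can be done
None
```

I propped the cover open with the small pale stick, let go of it, and turned the trim knob clockwise to its end stop. I handed the job in at 28.35 s.

- **Cover:** I gripped the stick near its top, pressed it on the tab's front edge with about 5 N, and carried the cover up along its arc. The tab then rested on the stick by the spring alone.
- **Seating:** I found the hole with the wrist camera instead of feeling for it, about 4.5 mm off the slot's middle along −y. The stick went down to the floor of the hole with at most about 4 N at the readings I took, and I released it slowly.
- **Knob:** I pushed the bar with the closed fingers. My first push slid off the bar end at about 1.15 rad, so I repositioned and pushed again until the reaction reached about 30 N at the stop.

**Last checks:**
- **Knob angle:** the bar reads −0.60 rad, which is a turn of about 1.20 rad.
- **Stick:** it still stands in the seat, with its top about 200 mm up. It leans about 0.13 rad; I measured that right after release, not again at the end.
- **Cover angle:** about 1.35 rad, estimated from where the tab touches the stick and not read directly.
- **Bystanders:** the jars and timer look unmoved in the pictures; I did not measure them again. The arm is clear of everything.
- **Failed check:** my last wrist-camera check of the stick and tab found nothing, because they were out of that view. The scene and side cameras showed the stick standing and the cover open.

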